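Prop the board tester open and load it

ROBOT

A 6-joint arm with a two-finger parallel gripper is mounted at the origin on the work surface. World frame = base frame: x ahead of the robot, y to its left, z up, the work surface at z = 0. Lengths are in m, angles in rad, forces in N, time in s.
With the tool pointing down it reaches from about 0.35 to 0.775 m from the base axis. Payload 5.5 kg.
Tool frame: the origin (TCP) lies midway between the tips of the shut fingers; the grasp point (between the pads) lies 19 mm behind it; z points along the fingers, y is the line along which they close (so a half turn about z gives the same grasp; the last joint's range is limited). The gripper opens to 85 mm and grips with 20 to 120 N. Pads are 22 mm wide; open, the fingers measure 114 mm over their backs; the gripper's body (76 mm by 85 mm) begins 54 mm behind the grasp point. The pads swing forward as they close: fully open they stand 13 mm farther back than shut.
Start: joints at [1.007, 0.313, 0.046, 1.304, 0, 1.431], TCP at [0.236, 0.524, 0.21] pointing down, gripper open.
Joint ranges: [-2.76, 2.76], [-0.86, 1.69], [-1.03, 1.26], [-2.2, 2.34], [-1.47, 1.5], [-3.14, 3.14]. Speed limits (rad/s): [2.57, 2.57, 3.14, 3.14, 3.14, 3.14].

INTERFACE

Orientations are given as a unit quaternion [w, x, y, z].
In Python, from workcell import telemetry, imaging, env gives the robot as it stands. The module is installed in compiled form; this text tells all that it offers.
- The arm moves only by the tool step_arm, never from a script. Its argument "moves" is a list of rows, each a list of 3 entries, a list of its own where there are three numbers: the shift along the tool's x, y, z in mm, then the turn, a rotation vector about the tool's x, y, z in rad, then the finger opening in mm, from 0 to 85.4. A call has 1 to 8 rows; each row is the pose to reach, as a shift and turn from the pose commanded when the call began, along the tool's axes at that moment; what a row does not reach only later rows make up. A row lasts 1/12 s, in which the tool goes at most 41.7 mm and 7.16 degrees, less where a joint would pass 70% of its speed; a pose out of reach is approached as far as the arm can. A call with a gripper value outside its range is refused whole. The fingers move at their own pace and stop on an object; "grip_force" is the grip in N (left out, the last holds). Time passes only in rows, so rows that repeat a pose let the fingers close. It gives the time, the measured TCP pose, the force, the opening and the grip force at its end, in the units of the state.
- telemetry.get_state(): the state, without advancing time (a new reading comes with each control period).
- imaging.read_camera(name): name is "scene" or "top" or "wrist"; returns the picture (480x640x3 uint8, red, green, blue); there is no depth.
- imaging.camera_params(name): a dict with "camera_matrix" (3x3 intrinsics, pixels), "pose" (4x4, takes a point from camera to world coordinates). Camera axes: x right, y up, looking along -z (the intrinsics and any distortion apply to the point x, -y, -z); pixel columns grow to the right and rows downward; lengths in m; the calibration is good to about 2 mm. A picture is of the moment at which its call begins: read the wrist's pose just before it. camera_params takes no time and is no camera call; for the wrist camera it gives the pose at the moment of the call.
- env.hand_in(): hands the job in; it is judged then, once.
The state is a dict: "clock": time; "joint_pos": joint angles; "qvel": joint speeds; "tau": joint torques, N m; "tcp_pos": TCP position; "orientation": TCP orientation; "wrist_force": force on the tool from outside, world axes, zero at the start; "ft_torque": the same for the moment, N m; "finger_gap": finger opening in m; "grip_force": force on a finger pad.
Only numpy, scipy, OpenCV 4.12 (cv2) and the standard library are available. Lean on these libraries where they do the work, as an engineer would, in place of code of your own. Each camera call takes 0.05 s, during which the arm holds its last target. There are 200 camera calls.

TASK

Raise the tester's hood, swing its prop rod up into the socket on the hood and let the hood rest on it so that it is held open. Then lay every converter board from the desk in a nest of its own inside, press each one fully down until it stops, and only then close the hinged clamp flap down flat over them, leaving the hood propped open. Leave the soldering station, the meter and the screwdriver where they are.

Things in the scene. Friction and masses are not known exactly. Their poses are not given: they have to be found in the camera images.
- tester: the board tester: grey open-topped case on the desk, 214 (x) x 330 (y) mm. Origin: on the desk under the middle, x away from the robot, y to the left. From the origin (mm): front and back walls at x -107..-100 and 100..107, y -135..140, 110 high; hinge housing on the left, y 135..190, 105 high; the right side is open above the floor, which is 45 high; three nests in a row along x at y -45. It is fixed, its place and yaw vary
- hood (a joint): angle of the white hood, a flat plate 214 (x) x 255 (y) x 5 mm that runs to the right from its hinge line; its frame lies on the hinge line, middle, parallel to the tester when shut, underside in its x-y plane. Angle: 0 shut (flat on the case), grows as its right edge swings up and to the left; stop at 1.52. It weighs 0.7 kg; its stiff hinge holds it only above about 1.4, lower down it sinks shut by itself. With the prop rod in the socket it rests at about 1.26
- hood_hinge (a point): middle of the hood's hinge line, which runs along the tester's x at y 130, z 115 mm from the tester's origin
- hood_fin (a point): grip point on the hood's black fin, which stands on top of the plate near its free edge: 12 (x) x 30 (y) x 36 (z) mm, at hood x -40, y -230; this point is 26 mm above the plate's underside (fin top at 41). The fin can be pinched across its x and turns in the grip
- rod (a joint): angle of the prop rod: 0 lying level along the tester's front, tip to the left (+y); grows as the tip swings up and over to the right, up to 1.5; stiff pivot, stays where it is left. Its tip lies in the socket at about 0.92 when the hood is at 1.26
- rod_pivot (a point): the rod's pivot, on the tester's front at x -118, y -80, z 70 mm; its axis is the tester's x
- rod_knob (a point): grip point on the black knob of the rod: a round bar, 12 mm diameter, 50 mm long, standing out from the rod towards the robot (tester -x), 215 mm from the pivot; this point is 38 mm out from the rod's axis, 12 mm from the knob's end; the knob may roll in the grip
- rod_tip (a point): centre of the rod's round rubber tip, 12 mm diameter, 252 mm from the pivot; rod 8 mm diameter
- socket (a point): the socket for the rod tip: middle of its floor (axes those of the hood), a steel plate level with the hood's underside, standing out over the hood's front edge at hood x -118, y -165; lips 16 mm long point down their inner faces 13 mm either side of the middle (along hood y), 26 mm clear between them. The tip is home when it touches the floor between the lips, its centre 6 mm below this point
- nest0 (a point): nest 0 (nearest the robot): where the middle of a board's underside is when fully down, 55 mm above the desk; z up, a board's 46 mm side goes along x, its 60 mm side along y. Pocket 51 x 65 mm; its rim (dividers and corner posts) is 14 mm above this point. Its aluminium bed plate slides down 8 mm with about 7 N friction and no spring; it starts 4 to 8 mm high, so a board laid on it stands high until pressed down to the stop
- nest1 (a point): nest 1 (middle): where the middle of a board's underside is when fully down, 55 mm above the desk; z up, a board's 46 mm side goes along x, its 60 mm side along y. Pocket 51 x 65 mm; its rim (dividers and corner posts) is 14 mm above this point. Its aluminium bed plate slides down 8 mm with about 7 N friction and no spring; it starts 4 to 8 mm high, so a board laid on it stands high until pressed down to the stop
- nest2 (a point): nest 2 (farthest): where the middle of a board's underside is when fully down, 55 mm above the desk; z up, a board's 46 mm side goes along x, its 60 mm side along y. Pocket 51 x 65 mm; its rim (dividers and corner posts) is 14 mm above this point. Its aluminium bed plate slides down 8 mm with about 7 N friction and no spring; it starts 4 to 8 mm high, so a board laid on it stands high until pressed down to the stop
- clamp (a joint): angle of the steel clamp flap: 0 shut flat over the boards' right edges, grows as it opens to the right (-y), up to 2.2; starts open at about 2.1 and falls to either side when let go past upright; on a board that stands high it cannot shut
- clamp_hinge (a point): middle of the flap's hinge line, which runs along the tester's x at y -115, z 64 mm
- clamp_edge (a point): middle of the flap's free edge, on its upper face, 51 mm from the hinge line; the flap is 168 mm long (x) and 8 mm thick with three fingers that press on the boards
- board0: a converter board: blue circuit board 46 (its x) x 60 (its y) x 4 mm with a black transformer block 20 (x) x 24 (y) mm standing on its middle, block top 40 mm above the underside; also four 14 mm high silver cans near the block and a small grey part beside it; it is the same either way round for the nests; about 0.12 kg; some boards may be absent. Origin: middle of the underside, z up
- board1: a converter board: blue circuit board 46 (its x) x 60 (its y) x 4 mm with a black transformer block 20 (x) x 24 (y) mm standing on its middle, block top 40 mm above the underside; also four 14 mm high silver cans near the block and a small grey part beside it; it is the same either way round for the nests; about 0.12 kg; some boards may be absent. Origin: middle of the underside, z up
- board2: a converter board: blue circuit board 46 (its x) x 60 (its y) x 4 mm with a black transformer block 20 (x) x 24 (y) mm standing on its middle, block top 40 mm above the underside; also four 14 mm high silver cans near the block and a small grey part beside it; it is the same either way round for the nests; about 0.12 kg; some boards may be absent. Origin: middle of the underside, z up
- solder_station: bystander: black soldering station, box 110 x 90 x 80 mm; origin: middle of the underside
- meter: bystander: black multimeter lying flat, 75 x 150 x 30 mm; origin: middle of the underside
- screwdriver: bystander: screwdriver about 200 mm long lying on the desk; origin: on the tool
Things that resemble listed ones, but are neither listed nor needed, are in the scene too. Leave any purple or yellow look-alike of the board1 alone. Leave any white look-alike of the board0 alone.

How it is judged:
On the way, in this order (a step that is already met when the one before it is completed fails the run):
1. the hood is raised high (value of joint hood above 1.2 rad), for 0.2 s.
2. the rod's tip is in the socket and the hood, let go, rests on it (value of joint hood between 1.16 and 1.36 rad and y of rod_tip in the frame of socket between -0.013 and 0.013 m and z of rod_tip in the frame of socket between -0.012 and 0 m and contact force between rod and hood above 0.15 N and contact force between the fingers and hood below 0.1 N and contact force between the fingers and rod below 0.1 N), for 0.4 s.
3. every board is fully down in a nest, with the clamp still open and the hood propped (value of joint hood between 1.16 and 1.36 rad and y of rod_tip in the frame of socket between -0.013 and 0.013 m and z of rod_tip in the frame of socket between -0.012 and 0 m and contact force between rod and hood above 0.15 N and ((x of board0 in the frame of nest0 between -0.006 and 0.006 m and y of board0 in the frame of nest0 between -0.006 and 0.006 m and z of board0 in the frame of nest0 between -0.003 and 0.002 m and angle between board0's own z axis and vertical below 0.06 rad) or (x of board0 in the frame of nest1 between -0.006 and 0.006 m and y of board0 in the frame of nest1 between -0.006 and 0.006 m and z of board0 in the frame of nest1 between -0.003 and 0.002 m and angle between board0's own z axis and vertical below 0.06 rad) or (x of board0 in the frame of nest2 between -0.006 and 0.006 m and y of board0 in the frame of nest2 between -0.006 and 0.006 m and z of board0 in the frame of nest2 between -0.003 and 0.002 m and angle between board0's own z axis and vertical below 0.06 rad)) and ((x of board1 in the frame of nest0 between -0.006 and 0.006 m and y of board1 in the frame of nest0 between -0.006 and 0.006 m and z of board1 in the frame of nest0 between -0.003 and 0.002 m and angle between board1's own z axis and vertical below 0.06 rad) or (x of board1 in the frame of nest1 between -0.006 and 0.006 m and y of board1 in the frame of nest1 between -0.006 and 0.006 m and z of board1 in the frame of nest1 between -0.003 and 0.002 m and angle between board1's own z axis and vertical below 0.06 rad) or (x of board1 in the frame of nest2 between -0.006 and 0.006 m and y of board1 in the frame of nest2 between -0.006 and 0.006 m and z of board1 in the frame of nest2 between -0.003 and 0.002 m and angle between board1's own z axis and vertical below 0.06 rad)) and ((x of board2 in the frame of nest0 between -0.006 and 0.006 m and y of board2 in the frame of nest0 between -0.006 and 0.006 m and z of board2 in the frame of nest0 between -0.003 and 0.002 m and angle between board2's own z axis and vertical below 0.06 rad) or (x of board2 in the frame of nest1 between -0.006 and 0.006 m and y of board2 in the frame of nest1 between -0.006 and 0.006 m and z of board2 in the frame of nest1 between -0.003 and 0.002 m and angle between board2's own z axis and vertical below 0.06 rad) or (x of board2 in the frame of nest2 between -0.006 and 0.006 m and y of board2 in the frame of nest2 between -0.006 and 0.006 m and z of board2 in the frame of nest2 between -0.003 and 0.002 m and angle between board2's own z axis and vertical below 0.06 rad)) and value of joint clamp above 1.2 rad), for 0.2 s.
At the end, for the whole second after the job is handed in: the hood rests on the prop rod (hood angle 1.16 to 1.36 rad, rod tip in the socket and bearing on it); every board present is in a nest, within 6 mm of its middle, level and fully down (within 2 mm); the clamp flap is shut flat (below 0.05 rad) (value of joint hood between 1.16 and 1.36 rad and y of rod_tip in the frame of socket between -0.013 and 0.013 m and z of rod_tip in the frame of socket between -0.012 and 0 m and contact force between rod and hood above 0.15 N and ((x of board0 in the frame of nest0 between -0.006 and 0.006 m and y of board0 in the frame of nest0 between -0.006 and 0.006 m and z of board0 in the frame of nest0 between -0.003 and 0.002 m and angle between board0's own z axis and vertical below 0.06 rad) or (x of board0 in the frame of nest1 between -0.006 and 0.006 m and y of board0 in the frame of nest1 between -0.006 and 0.006 m and z of board0 in the frame of nest1 between -0.003 and 0.002 m and angle between board0's own z axis and vertical below 0.06 rad) or (x of board0 in the frame of nest2 between -0.006 and 0.006 m and y of board0 in the frame of nest2 between -0.006 and 0.006 m and z of board0 in the frame of nest2 between -0.003 and 0.002 m and angle between board0's own z axis and vertical below 0.06 rad)) and ((x of board1 in the frame of nest0 between -0.006 and 0.006 m and y of board1 in the frame of nest0 between -0.006 and 0.006 m and z of board1 in the frame of nest0 between -0.003 and 0.002 m and angle between board1's own z axis and vertical below 0.06 rad) or (x of board1 in the frame of nest1 between -0.006 and 0.006 m and y of board1 in the frame of nest1 between -0.006 and 0.006 m and z of board1 in the frame of nest1 between -0.003 and 0.002 m and angle between board1's own z axis and vertical below 0.06 rad) or (x of board1 in the frame of nest2 between -0.006 and 0.006 m and y of board1 in the frame of nest2 between -0.006 and 0.006 m and z of board1 in the frame of nest2 between -0.003 and 0.002 m and angle between board1's own z axis and vertical below 0.06 rad)) and ((x of board2 in the frame of nest0 between -0.006 and 0.006 m and y of board2 in the frame of nest0 between -0.006 and 0.006 m and z of board2 in the frame of nest0 between -0.003 and 0.002 m and angle between board2's own z axis and vertical below 0.06 rad) or (x of board2 in the frame of nest1 between -0.006 and 0.006 m and y of board2 in the frame of nest1 between -0.006 and 0.006 m and z of board2 in the frame of nest1 between -0.003 and 0.002 m and angle between board2's own z axis and vertical below 0.06 rad) or (x of board2 in the frame of nest2 between -0.006 and 0.006 m and y of board2 in the frame of nest2 between -0.006 and 0.006 m and z of board2 in the frame of nest2 between -0.003 and 0.002 m and angle between board2's own z axis and vertical below 0.06 rad)) and value of joint clamp below 0.05 rad); the robot touches nothing.
It fails at once if the solder station is pushed away (more than 4 cm) (distance of solder_station from where it was at the start of the episode above 0.04 m).
It fails at once if the meter is pushed away (more than 4 cm) (distance of meter from where it was at the start of the episode above 0.04 m).
It fails at once if the screwdriver is pushed away (more than 4 cm) (distance of screwdriver from where it was at the start of the episode above 0.04 m).
Of board0, board1, board2 only 2 to 3 are there at a start; the rules pass over those that are not, and their reading is None.
At some moment in a run one of board0, board1, board2 may be knocked a few centimetres aside while the robot is not near it.
Once in a run the grip may slacken for a moment while it holds something.
It also fails if it takes over 208 s, if anything falls off the work surface, if the arm or the gripper's body presses on something with over 40 N, if the wrist force passes 120 N, or if a joint passes its speed limit or range.

## Working session

There is one attempt and no reset: what is moved stays moved. The work goes in short steps, Python scripts to look and compute and a tool call to move; the robot and the scene stay as the last step left them, time stands still between calls to the robot, and variables do not carry over. Pictures are saved under pics/ and viewed, at most 14 in all, crops included, and the job is handed in when it is done.

Besides the shell and the picture viewer there is one more tool, called after "Emit:" as name(argument=value, ...) on one line, values as JSON. step_arm: Moves the arm, as the interface text tells. Its arguments: {"type":"object","properties":{"moves":{"type":"array"},"grip_force":{"type":"number"}},"required":["moves"]}

```bash
mkdir -p pics
cat > h.py <<'E'
import numpy as np, cv2
from scipy.spatial.transform import Rotation as R
from workcell import telemetry, imaging, env
def snap(n,f=None):
    p=imaging.camera_params(n); im=imaging.read_camera(n)
    if f: cv2.imwrite('pics/'+f,im[:,:,::-1])
    return im,p
def proj(p,X):
    X=np.atleast_2d(X); T=np.linalg.inv(p['pose']); c=X@T[:3,:3].T+T[:3,3]
    c=c*[1,-1,-1]; u=c@p['camera_matrix'].T; return u[:,:2]/u[:,2:]
def ray(p,uv):
    uv=np.atleast_2d(uv); d=np.c_[uv,np.ones(len(uv))]@np.linalg.inv(p['camera_matrix']).T*[1,-1,-1]
    return p['pose'][:3,3], d@p['pose'][:3,:3].T
def plane(p,uv,z):
    o,d=ray(p,uv); return o+d*((z-o[2])/d[:,2])[:,None]
E
python3 - <<'E'
from h import *
s=telemetry.get_state(); print(s)
for n in ['top','scene']:
    im,p=snap(n,n+'0.png'); print(n,{k:np.round(v,4).tolist() for k,v in p.items()})
E
```

```text
{'clock': 0.0, 'joint_pos': array([ 1.00743765e+00,  3.13981783e-01,  4.49731737e-02,  1.30357751e+00,
       -6.34945840e-06,  1.43118771e+00]), 'qvel': array([-4.79120941e-04, -5.61331494e-04, -7.12660959e-05,  2.03302296e-04,
        7.00308661e-05,  3.64555320e-05]), 'tau': array([ 3.38158825e-03, -4.80628109e+01,  2.98533511e+01,  1.95060176e-02,
        2.06065474e-04,  7.01652198e-06]), 'tcp_pos': array([0.23615253, 0.52367387, 0.20931711]), 'orientation': array([-3.05124318e-04,  2.10293282e-01,  9.77637936e-01, -8.41278262e-04]), 'wrist_force': array([ 0.41197458, -0.09589179,  0.69029838]), 'ft_torque': array([-0.02400635, -0.01143248,  0.04846302]), 'grip_force': 0.0, 'finger_gap': 0.08559966519627242}
top {'camera_matrix': [[474.0891, 0.0, 324.5415], [0.0, 474.0891, 240.5641], [0.0, 0.0, 1.0]], 'pose': [[0.0036, 0.9971, -0.0759, 0.4882], [-0.9999, 0.0048, 0.0152, -0.0385], [0.0155, 0.0758, 0.997, 1.0386], [0.0, 0.0, 0.0, 1.0]]}
scene {'camera_matrix': [[608.5787, 0.0, 315.1317], [0.0, 608.5787, 234.8898], [0.0, 0.0, 1.0]], 'pose': [[-0.8548, -0.3984, 0.3326, 0.909], [0.5188, -0.6372, 0.57, 0.6142], [-0.0151, 0.6598, 0.7513, 0.9573], [0.0, 0.0, 0.0, 1.0]]}
```

View pics/top0.png

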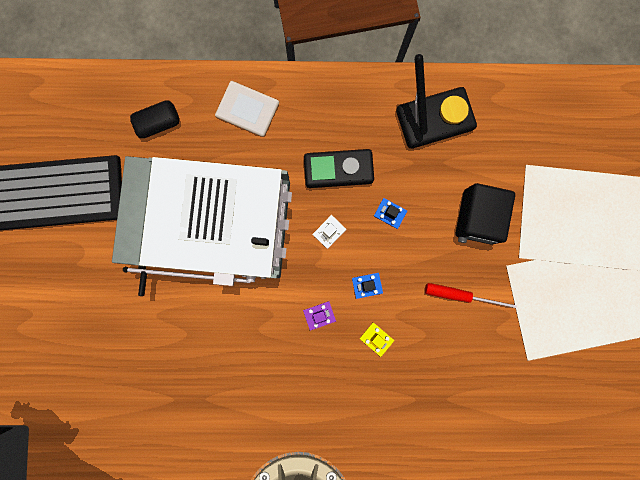

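View pics/scene0.png

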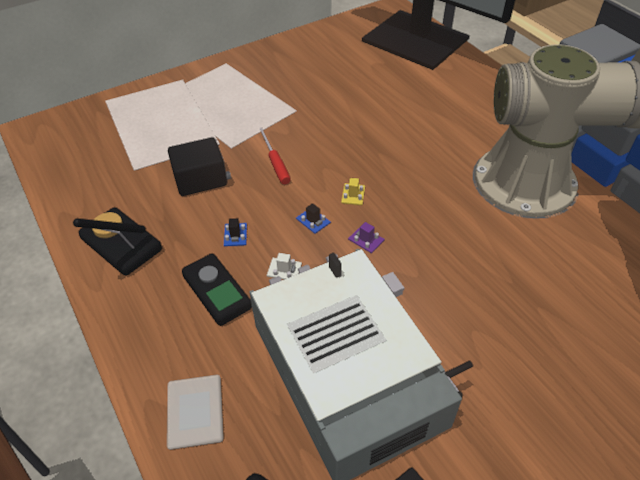

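The top view shows the tester's white hood (corners about (152,157), (282,168), (272,277), (139,267)), its fin at (259,241), and the rod knob at (143,285). There are two blue boards, at (391,213) and (367,286), and white, purple and yellow look-alikes. The scene view confirms this layout.

```bash
cat >> h.py <<'E'
def bluerects(im,p,z=0.004,lo=(100,140,60),hi=(125,255,255)):
    m=cv2.inRange(cv2.cvtColor(im,cv2.COLOR_RGB2HSV),lo,hi)
    m=cv2.morphologyEx(m,cv2.MORPH_CLOSE,np.ones((9,9)))
    out=[]
    for c in cv2.findContours(m,cv2.RETR_EXTERNAL,cv2.CHAIN_APPROX_NONE)[0]:
        if cv2.contourArea(c)<150: continue
        w=plane(p,c[:,0,:].astype(float),z)[:,:2]
        (cx,cy),(a,b),t=cv2.minAreaRect((w*1000).astype(np.float32))
        if a<b: t+=90
        out.append((round(cx,1),round(cy,1),round(max(a,b),1),round(min(a,b),1),round((t+90)%180-90,1)))  # angle = long-side dir
    return out
E
cat > m.py <<'E'
from h import *
from scipy.optimize import least_squares
views=[]
for n,g in [('top',[(152,157),(282,168),(272,277),(139,267)]),('scene',[(318,420),(252,294),(362,251),(440,363)])]:
    im,p=snap(n)
    gr=cv2.cvtColor(im,cv2.COLOR_RGB2HSV); m=((gr[:,:,2]>185)&(gr[:,:,1]<45)).astype(np.uint8)
    g=np.array(g,np.float32)
    # refine: fit lines to edge pixels near the guessed edges
    c=max(cv2.findContours(cv2.morphologyEx(m,cv2.MORPH_OPEN,np.ones((7,7))),cv2.RETR_EXTERNAL,cv2.CHAIN_APPROX_NONE)[0],key=lambda c:cv2.contourArea(c) if cv2.pointPolygonTest(c,tuple(map(float,g.mean(0)+[0,35])),False)>0 or True and cv2.contourArea(cv2.convexHull(c))>0 and cv2.pointPolygonTest(cv2.convexHull(c),tuple(map(float,g.mean(0))),False)>0 else 0)[:,0,:].astype(float)
    L=[]
    for i in range(4):
        a,b=g[i],g[(i+1)%4]; l=np.linalg.norm(b-a); d=(b-a)/l; nn=np.array([-d[1],d[0]])
        s=(c-a)@d; e=(c-a)@nn; k=(s>.1*l)&(s<.9*l)&(abs(e)<7); k&=abs(e-np.median(e[k]))<1.5
        vx,vy,x,y=cv2.fitLine(c[k].astype(np.float32),cv2.DIST_HUBER,0,.01,.01).ravel(); L.append(np.cross([x,y,1],[x+vx,y+vy,1]))
    C=[np.cross(L[i-1],L[i]) for i in range(4)]; C=np.array([q[:2]/q[2] for q in C]); print(n,C.round(1).tolist(),len(c)); views.append((p,C))
    if n=='top': print('boards',bluerects(im,p))
    else: print('boards',bluerects(im,p))
# corners order: hinge-back, free-back, free-front, hinge-front
H=np.array([[107,130,120],[107,-125,120],[-107,-125,120],[-107,130,120]])/1000
def tr(q,P): c,s=np.cos(q[2]),np.sin(q[2]); return P@np.array([[c,s,0],[-s,c,0],[0,0,1]])+[q[0],q[1],0]
for vs in ([views[0]],[views[1]],views):
    r=least_squares(lambda q:np.concatenate([(proj(p,tr(q,H))-C).ravel() for p,C in vs]),[.55,.27,0],loss='soft_l1')
    print((r.x*[1000,1000,57.3]).round(2),r.fun.round(1))
E
python3 m.py
```

```text
top [[152.5, 157.3], [280.6, 169.5], [269.5, 276.5], [139.2, 264.2]] 533
boards [(469.5, -147.0, 59.4, 45.9, -78.5), (628.7, -198.7, 60.1, 46.2, 61.8)]
scene [[317.8, 419.6], [251.5, 292.3], [360.7, 249.4], [440.4, 361.0]] 496
boards [(627.9, -200.0, 60.7, 44.1, 60.8), (469.2, -148.4, 59.5, 44.5, -78.5), (-213.2, 39.6, 206.6, 147.5, 39.5)]
[603.97 166.68  -5.23] [-0.6 -1.2  0.9 -0.8  0.7  1.  -1.   0.7]
[602.43 165.19  -5.  ] [-0.4  0.6 -1.  -0.2  0.3 -1.2  1.2 -0. ]
[602.94 165.76  -5.05] [-0.4 -0.5  1.2 -0.5  1.4  1.4 -0.4  1.5 -0.6  1.1 -1.1  0.1  0.3 -0.9
  1.1  0.5]
```

```bash
cat > pl.py <<'E'
import json,os
from h import *
TX,TY,TYAW=603.2,166.0,-0.0885
def t2w(x,y):
    c,s=np.cos(TYAW),np.sin(TYAW); return np.array([TX+c*x-s*y,TY+s*x+c*y])
def w2t(x,y):
    c,s=np.cos(TYAW),np.sin(TYAW); d=np.array([x-TX,y-TY]); return np.array([c*d[0]+s*d[1],-s*d[0]+c*d[1]])
def load():
    if os.path.exists('cmd.json'): return json.load(open('cmd.json'))
    return [236.,524.,210.,1.147]
def sync():
    s=telemetry.get_state(); y=R.from_quat(np.roll(s['orientation'],-1)).as_matrix()[:,1]
    return [*(s['tcp_pos']*1000),float(np.arctan2(y[1],y[0]))]
def plan(wps,dec=0,cmd=None):
    """wps: (TCP xyz world mm, yaw, gap, step mm, extra rows). Tool down. prints calls"""
    cur=cmd or load(); rows=[]
    p=np.array(cur,float)
    for xyz,yaw,gap,step,extra in wps:
        q=np.array([*xyz,yaw],float); n=max(1,int(np.ceil(np.linalg.norm(q[:3]-p[:3])/step)),int(np.ceil(abs(q[3]-p[3])/.12)))
        rows+=[(p+(q-p)*(i+1)/n,gap) for i in range(n)]+[(q,gap)]*extra; p=q
    c=np.array(cur,float)
    for k in range(0,len(rows),8):
        out=[]
        for q,g in rows[k:k+8]:
            d=q-c; cs,sn=np.cos(c[3]),np.sin(c[3])
            sh=[round(v,dec) for v in (-sn*d[0]+cs*d[1],cs*d[0]+sn*d[1],-d[2])]; sh=[int(v) if v==int(v) else float(v) for v in sh]; tz=round(-d[3],2)+0.0
            out.append([sh,[0,0,float(tz)],g])
        a,b,e=sh; cs,sn=np.cos(c[3]),np.sin(c[3])
        c=c+[-sn*a+cs*b,cs*a+sn*b,-e,-tz]
        print(json.dumps(out,separators=(',',':')))
    json.dump(c.tolist(),open('cmd.json','w')); print('end',c.round(3))
def hood(th,r=230,h=30,x=-40):
    y=130-r*np.cos(th)+h*np.sin(th); z=115+r*np.sin(th)+h*np.cos(th)
    return (*t2w(x,y),z-19)
def rod(ph,x=-159):
    return (*t2w(x,-80+215*np.cos(ph)),70+215*np.sin(ph)-19)
E
python3 - <<'E'
from pl import *
f=hood(0); psi=TYAW
print(f)
plan([((f[0],f[1],220),psi,50,40,2),(f,psi,50,30,4)])
E
```

```text
(np.float64(554.5180908319186), np.float64(69.9267377479527), np.float64(126.0))
[[[-34,-20,-1],[0,0,0.09],50],[[-68,-40,-1],[0,0,0.18],50],[[-102,-61,-2],[0,0,0.26],50],[[-136,-81,-3],[0,0,0.35],50],[[-170,-101,-4],[0,0,0.44],50],[[-204,-121,-4],[0,0,0.53],50],[[-239,-141,-5],[0,0,0.62],50],[[-273,-162,-6],[0,0,0.71],50]]
[[[-39,7,0],[0,0,0.08],50],[[-78,14,-1],[0,0,0.17],50],[[-117,21,-2],[0,0,0.26],50],[[-156,28,-3],[0,0,0.35],50],[[-195,34,-3],[0,0,0.44],50],[[-234,41,-4],[0,0,0.53],50],[[-234,41,-4],[0,0,0.53],50],[[-234,41,-4],[0,0,0.53],50]]
[[[1,0,24],[0,0,0.0],50],[[1,0,47],[0,0,0.0],50],[[1,0,70],[0,0,0.0],50],[[1,0,94],[0,0,0.0],50],[[1,0,94],[0,0,0.0],50],[[1,0,94],[0,0,0.0],50],[[1,0,94],[0,0,0.0],50],[[1,0,94],[0,0,0.0],50]]
end [ 5.54505e+02  7.04050e+01  1.26000e+02 -9.30000e-02]
```

Emit:
step_arm(moves=[[[-34,-20,-1],[0,0,0.09],50],[[-68,-40,-1],[0,0,0.18],50],[[-102,-61,-2],[0,0,0.26],50],[[-136,-81,-3],[0,0,0.35],50],[[-170,-101,-4],[0,0,0.44],50],[[-204,-121,-4],[0,0,0.53],50],[[-239,-141,-5],[0,0,0.62],50],[[-273,-162,-6],[0,0,0.71],50]])

```text
clock: 0.87
tcp_pos: [0.4195, 0.2625, 0.2162]
orientation: [0.0, 0.539, 0.842, 0.0]
wrist_force: [0.3, 0.3, 0.3]
finger_gap: 0.0497
grip_force: 0.0
```

Emit:
step_arm(moves=[[[-39,7,0],[0,0,0.08],50],[[-78,14,-1],[0,0,0.17],50],[[-117,21,-2],[0,0,0.26],50],[[-156,28,-3],[0,0,0.35],50],[[-195,34,-3],[0,0,0.44],50],[[-234,41,-4],[0,0,0.53],50],[[-234,41,-4],[0,0,0.53],50],[[-234,41,-4],[0,0,0.53],50]])

```text
clock: 1.53
tcp_pos: [0.5557, 0.0675, 0.2195]
orientation: [-0.0, 0.74, 0.672, -0.0]
wrist_force: [-0.5, 0.1, 0.5]
finger_gap: 0.0499
grip_force: 0.0
```

Run:
```python
from pl import *
print(np.round(sync(),3),load())
im,p=snap('wrist','w0.png'); 
F=[[*t2w(x,130-y)/1000,z/1000] for x,y,z in [(-46,215,156),(-34,215,156),(-34,245,156),(-46,245,156)]]
print(proj(p,np.array(F)).round(0).tolist())
```

```text
[ 5.55715e+02  6.75430e+01  2.19463e+02 -9.70000e-02] [554.5047727397182, 70.40519786364011, 126.0, -0.09299999999999997]
[[312.0, 221.0], [329.0, 221.0], [330.0, 263.0], [312.0, 263.0]]
```

View pics/w0.png

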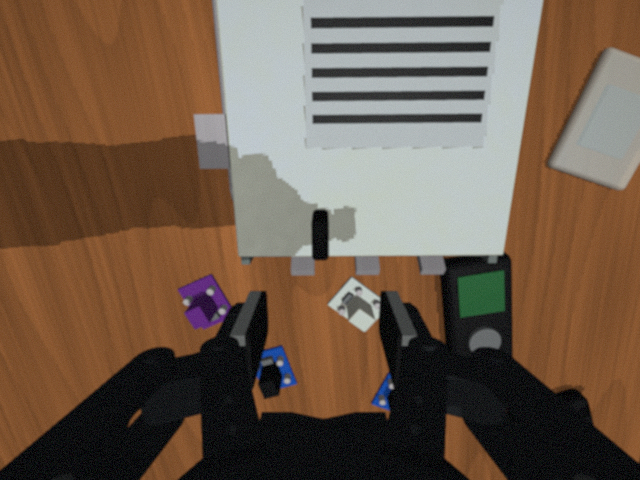

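The wrist view shows the fin at columns 313–328, rows 210–258, between the fingers' axis lines. The hood's free edge is at row 256. I'll check the tester pose against this view.

Run:
```python
from pl import *
p=imaging.camera_params('wrist')
P=[[*t2w(x,y)/1000,z/1000] for x,y,z in [(-107,-125,120),(107,-125,120),(-107,-125,115),(-46,-85,156),(-46,-115,120)]]
print(proj(p,np.array(P)).round(0).tolist(), p['pose'].round(3).tolist())
im=cv2.imread('pics/w0.png'); g=cv2.cvtColor(im,cv2.COLOR_BGR2GRAY).astype(int)
print(g[245:265,400],g[245:265,280])
f=hood(0); plan([(f,TYAW,50,30,4),(f,TYAW,5,30,6)],cmd=[554.5,70.4,220,-.093])
```

```text
[[239.0, 260.0], [506.0, 258.0], [241.0, 258.0], [313.0, 223.0], [315.0, 248.0]] [[0.996, 0.089, 0.03, 0.563], [-0.094, 0.949, 0.302, 0.146], [-0.001, -0.303, 0.953, 0.382], [0.0, 0.0, 0.0, 1.0]]
[193 198 195 196 194 196 194 197 196 183 150 118  96  95 102  97 100 100
  98 100] [147 145 144 144 144 147 144 141 143 144 133 111  88  85  84  90  85  85
  89  87]
[[[0,0,24],[0,0,0.0],50],[[0,0,47],[0,0,0.0],50],[[0,0,70],[0,0,0.0],50],[[0,0,94],[0,0,0.0],50],[[0,0,94],[0,0,0.0],50],[[0,0,94],[0,0,0.0],50],[[0,0,94],[0,0,0.0],50],[[0,0,94],[0,0,0.0],50]]
[[[0,0,0],[0,0,0.0],5],[[0,0,0],[0,0,0.0],5],[[0,0,0],[0,0,0.0],5],[[0,0,0],[0,0,0.0],5],[[0,0,0],[0,0,0.0],5],[[0,0,0],[0,0,0.0],5],[[0,0,0],[0,0,0.0],5]]
end [ 5.545e+02  7.040e+01  1.260e+02 -9.300e-02]
```

Emit:
step_arm(moves=[[[0,0,24],[0,0,0],50],[[0,0,47],[0,0,0],50],[[0,0,70],[0,0,0],50],[[0,0,94],[0,0,0],50],[[0,0,94],[0,0,0],50],[[0,0,94],[0,0,0],50],[[0,0,94],[0,0,0],50],[[0,0,94],[0,0,0],50]])

```text
clock: 2.25
tcp_pos: [0.5559, 0.0702, 0.1282]
orientation: [0.001, 0.739, 0.674, 0.001]
wrist_force: [-0.6, -0.2, 0.2]
finger_gap: 0.0497
grip_force: 0.0
```

Emit:
step_arm(moves=[[[0,0,0],[0,0,0],5],[[0,0,0],[0,0,0],5],[[0,0,0],[0,0,0],5],[[0,0,0],[0,0,0],5],[[0,0,0],[0,0,0],5],[[0,0,0],[0,0,0],5],[[0,0,0],[0,0,0],5]], grip_force=40)

```text
clock: 2.83
tcp_pos: [0.5538, 0.0697, 0.1271]
orientation: [-0.001, 0.739, 0.674, -0.0]
wrist_force: [-4.8, 1.4, 6.6]
finger_gap: 0.0105
grip_force: 39.8
```

Run:
```python
from pl import *
print(np.round(sync(),3))
ths=np.linspace(.08,1.5,24)
plan([(hood(t),TYAW,5,60,0) for t in ths]+[(hood(1.5),TYAW,5,60,3)])
```

```text
[ 5.53780e+02  6.97210e+01  1.27129e+02 -9.30000e-02]
[[[3,0,-18],[0,0,0.0],5],[[6,0,-32],[0,0,0.0],5],[[10,0,-46],[0,0,0.0],5],[[15,0,-59],[0,0,0.0],5],[[21,0,-72],[0,0,0.0],5],[[28,0,-85],[0,0,0.0],5],[[36,0,-97],[0,0,0.0],5],[[44,0,-109],[0,0,0.0],5]]
[[[9,0,-11],[0,0,0.0],5],[[18,0,-22],[0,0,0.0],5],[[28,0,-32],[0,0,0.0],5],[[39,0,-41],[0,0,0.0],5],[[51,0,-50],[0,0,0.0],5],[[63,0,-58],[0,0,0.0],5],[[75,0,-65],[0,0,0.0],5],[[88,-1,-71],[0,0,0.0],5]]
[[[13,0,-6],[0,0,0.0],5],[[26,0,-11],[0,0,0.0],5],[[40,0,-15],[0,0,0.0],5],[[54,0,-18],[0,0,0.0],5],[[68,0,-20],[0,0,0.0],5],[[83,0,-21],[0,0,0.0],5],[[97,0,-22],[0,0,0.0],5],[[111,0,-22],[0,0,0.0],5]]
[[[0,0,0],[0,0,0.0],5],[[0,0,0],[0,0,0.0],5],[[0,0,0],[0,0,0.0],5],[[0,0,0],[0,0,0.0],5]]
end [ 5.76071e+02  3.12443e+02  3.28000e+02 -9.30000e-02]
```

Emit:
step_arm(moves=[[[3,0,-18],[0,0,0],5],[[6,0,-32],[0,0,0],5],[[10,0,-46],[0,0,0],5],[[15,0,-59],[0,0,0],5],[[21,0,-72],[0,0,0],5],[[28,0,-85],[0,0,0],5],[[36,0,-97],[0,0,0],5],[[44,0,-109],[0,0,0],5]])

```text
clock: 3.5
tcp_pos: [0.5577, 0.115, 0.2337]
orientation: [-0.002, 0.739, 0.674, -0.001]
wrist_force: [1.0, 6.6, -11.8]
finger_gap: 0.0102
grip_force: 38.9
```

Emit:
step_arm(moves=[[[9,0,-11],[0,0,0],5],[[18,0,-22],[0,0,0],5],[[28,0,-32],[0,0,0],5],[[39,0,-41],[0,0,0],5],[[51,0,-50],[0,0,0],5],[[63,0,-58],[0,0,0],5],[[75,0,-65],[0,0,0],5],[[88,-1,-71],[0,0,0],5]])

```text
clock: 4.17
tcp_pos: [0.5654, 0.2008, 0.3051]
orientation: [-0.0, 0.739, 0.673, -0.002]
wrist_force: [2.3, -1.9, -4.4]
finger_gap: 0.0098
grip_force: 38.9
```

Emit:
step_arm(moves=[[[13,0,-6],[0,0,0],5],[[26,0,-11],[0,0,0],5],[[40,0,-15],[0,0,0],5],[[54,0,-18],[0,0,0],5],[[68,0,-20],[0,0,0],5],[[83,0,-21],[0,0,0],5],[[97,0,-22],[0,0,0],5],[[111,0,-22],[0,0,0],5]])

```text
clock: 4.83
tcp_pos: [0.5755, 0.3116, 0.329]
orientation: [-0.0, 0.739, 0.673, -0.001]
wrist_force: [-2.7, -1.2, 2.4]
finger_gap: 0.009
grip_force: 39.0
```

Emit:
step_arm(moves=[[[0,0,0],[0,0,0],5],[[0,0,0],[0,0,0],5],[[0,0,0],[0,0,0],5],[[0,0,0],[0,0,0],5]])

```text
clock: 5.17
tcp_pos: [0.5755, 0.3114, 0.3289]
orientation: [-0.0, 0.739, 0.673, -0.0]
wrist_force: [-5.9, -0.0, 5.1]
finger_gap: 0.0089
grip_force: 39.2
```

Run:
```python
from pl import *
print(np.round(sync(),3))
snap('scene','s1.png')
```

```text
[ 5.75529e+02  3.11375e+02  3.28908e+02 -9.30000e-02]
```

View pics/s1.png

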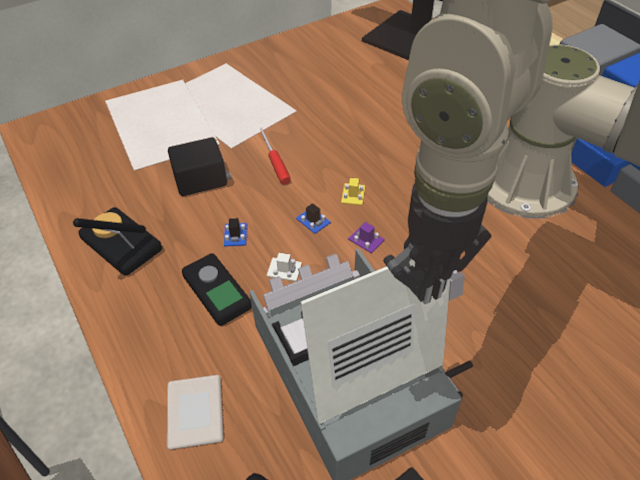

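Hood is up near 1.5 (scene view; fin still gripped). Next I'll generalise the planner to allow tilt, so the wrist clears the socket while it swings the rod.

```bash
cat > pl2.py <<'E'
from pl import *
from scipy.spatial.transform import Slerp
def ori(psi,t=0):
    "tool y at tester angle psi, tool z tilted: leaning back toward tester -x by t"
    A=np.array([[-np.sin(psi),np.cos(psi),0],[np.cos(psi),np.sin(psi),0],[0,0,-1]]).T
    return R.from_euler('z',TYAW)*R.from_euler('y',-t)*R.from_matrix(A)
def state():
    s=telemetry.get_state(); return s['tcp_pos']*1000,R.from_quat(np.roll(s['orientation'],-1))
def plan2(wps,dec=0,cmd=None):
    """wps: (grasp-point xyz in tester mm, ori, gap, step, extra rows)"""
    if cmd is None:
        d=json.load(open('cmd2.json')); cmd=(np.array(d[0]),R.from_quat(d[1]))
    p,q=cmd; rows=[]
    for g,o,gap,step,ex in wps:
        P=np.array([*t2w(g[0],g[1]),g[2]])+19*o.as_matrix()[:,2]; ang=(q.inv()*o).magnitude()
        n=max(1,int(np.ceil(np.linalg.norm(P-p)/step)),int(np.ceil(ang/.12))); sl=Slerp([0,1],R.concatenate([q,o]))
        for i in list(range(1,n+1))+[n]*ex: rows.append((p+(P-p)*i/n,sl(i/n),gap))
        p,q=P,o
    p,q=cmd
    for k in range(0,len(rows),8):
        out=[]
        for P,o,gap in rows[k:k+8]:
            sh=[round(float(v),dec)+0.0 for v in q.inv().apply(P-p)]; rv=[round(float(v),2)+0.0 for v in (q.inv()*o).as_rotvec()]
            out.append([[int(v) if v==int(v) else v for v in sh],[int(v) if v==0 else v for v in rv],gap])
        p=p+q.apply(sh); q=q*R.from_rotvec(rv); print(json.dumps(out,separators=(',',':')))
    json.dump([p.tolist(),q.as_quat().tolist()],open('cmd2.json','w'))
    print('end TCP',p.round(1),'grasp tester',w2t(*(p-19*q.as_matrix()[:,2])[:2]).round(1))
E
python3 - <<'E'
from pl2 import *
P=np.array([576.071,312.443,328.]); z=np.arctan2(1,0)
c=(P,R.from_euler('z',-.093)*R.from_matrix(np.array([[0,1,0],[1,0,0],[0,0,-1]]).T))
h=w2t(P[0],P[1]); o0=c[1]; o=ori(np.pi/2,.44)
print(h)
plan2([((*h,347),o0,50,60,3),((*h,400),o0,50,20,0),((-250,135,330),o,50,38,0),((-240,135,70),o,50,40,2)],cmd=c)
E
```

```text
[-39.96612296 143.47210149]
[[[0,0,0],[0,0,0],50],[[0,0,0],[0,0,0],50],[[0,0,0],[0,0,0],50],[[0,0,0],[0,0,0],50],[[0,0,-18],[0,0,0],50],[[0,0,-35],[0,0,0],50],[[0,0,-53],[0,0,0],50],[[-1,-14,-48],[-0.02,-0.02,-0.11],50]]
[[[1,-15,4],[-0.03,-0.03,-0.11],50],[[2,-29,9],[-0.05,-0.05,-0.22],50],[[3,-44,14],[-0.08,-0.08,-0.33],50],[[4,-58,18],[-0.1,-0.1,-0.44],50],[[5,-73,23],[-0.13,-0.13,-0.55],50],[[6,-87,27],[-0.15,-0.15,-0.66],50],[[7,-102,32],[-0.18,-0.18,-0.77],50],[[9,-116,36],[-0.2,-0.2,-0.89],50]]
[[[13,-9,1],[-0.02,-0.03,-0.11],50],[[25,-18,2],[-0.05,-0.05,-0.22],50],[[38,-26,2],[-0.07,-0.08,-0.33],50],[[51,-35,3],[-0.1,-0.1,-0.44],50],[[63,-43,4],[-0.12,-0.13,-0.55],50],[[73,-46,39],[-0.12,-0.13,-0.55],50],[[82,-48,75],[-0.12,-0.13,-0.55],50],[[91,-50,111],[-0.12,-0.13,-0.55],50]]
[[[15,0,34],[0,0,0],50],[[30,0,68],[0,0,0],50],[[44,0,103],[0,0,0],50],[[59,0,137],[0,0,0],50],[[59,0,137],[0,0,0],50],[[59,0,137],[0,0,0],50]]
end TCP [384.2 320.9  52.6] grasp tester [-240.   134.9]
```

Emit:
step_arm(moves=[[[0,0,0],[0,0,0],50],[[0,0,0],[0,0,0],50],[[0,0,0],[0,0,0],50],[[0,0,0],[0,0,0],50],[[0,0,-18],[0,0,0],50],[[0,0,-35],[0,0,0],50],[[0,0,-53],[0,0,0],50],[[-1,-14,-48],[-0.02,-0.02,-0.11],50]])

```text
clock: 5.88
tcp_pos: [0.5684, 0.3118, 0.3798]
orientation: [0.017, 0.702, 0.712, 0.004]
wrist_force: [0.8, -0.0, -0.1]
finger_gap: 0.0497
grip_force: 0.0
```

Emit:
step_arm(moves=[[[1,-15,4],[-0.03,-0.03,-0.11],50],[[2,-29,9],[-0.05,-0.05,-0.22],50],[[3,-44,14],[-0.08,-0.08,-0.33],50],[[4,-58,18],[-0.1,-0.1,-0.44],50],[[5,-73,23],[-0.13,-0.13,-0.55],50],[[6,-87,27],[-0.15,-0.15,-0.66],50],[[7,-102,32],[-0.18,-0.18,-0.77],50],[[9,-116,36],[-0.2,-0.2,-0.89],50]])

```text
clock: 6.55
tcp_pos: [0.4461, 0.3181, 0.3374]
orientation: [0.149, 0.316, 0.937, -0.006]
wrist_force: [-0.6, 1.3, -0.3]
finger_gap: 0.0497
grip_force: 0.0
```

Emit:
step_arm(moves=[[[13,-9,1],[-0.02,-0.03,-0.11],50],[[25,-18,2],[-0.05,-0.05,-0.22],50],[[38,-26,2],[-0.07,-0.08,-0.33],50],[[51,-35,3],[-0.1,-0.1,-0.44],50],[[63,-43,4],[-0.12,-0.13,-0.55],50],[[73,-46,39],[-0.12,-0.13,-0.55],50],[[82,-48,75],[-0.12,-0.13,-0.55],50],[[91,-50,111],[-0.12,-0.13,-0.55],50]])

```text
clock: 7.22
tcp_pos: [0.3791, 0.3212, 0.2018]
orientation: [0.221, 0.042, 0.974, -0.009]
wrist_force: [0.1, 1.4, 0.1]
finger_gap: 0.0501
grip_force: 0.0
```

Emit:
step_arm(moves=[[[15,0,34],[0,0,0],50],[[30,0,68],[0,0,0],50],[[44,0,103],[0,0,0],50],[[59,0,137],[0,0,0],50],[[59,0,137],[0,0,0],50],[[59,0,137],[0,0,0],50]])

```text
clock: 7.72
tcp_pos: [0.3831, 0.3183, 0.051]
orientation: [0.218, 0.042, 0.975, -0.013]
wrist_force: [-0.7, 0.3, 0.2]
finger_gap: 0.0499
grip_force: 0.0
```

Run:
```python
from pl2 import *
p,q=state(); print(p.round(1),q.as_matrix().round(3).tolist(), ori(np.pi/2,.44).as_matrix().round(3).tolist())
im,pt=snap('top','t2.png'); im,pw=snap('wrist','w2.png')
k=np.array([[*t2w(x,135)/1000,.07] for x in (-122,-168)]); print(proj(pw,k).round(0),proj(pt,k).round(0))
a=cv2.imread('pics/t2.png')[100:340,80:400]; b=cv2.imread('pics/w2.png'); cv2.imwrite('pics/m2.png',np.hstack([cv2.resize(a,(400,300)),cv2.resize(b,(400,300))]))
```

```text
[383.1 318.3  51. ] [[-0.901, 0.088, 0.424], [0.077, 0.996, -0.043], [-0.426, -0.006, -0.905]] [[-0.901, 0.088, 0.424], [0.08, 0.996, -0.038], [-0.426, 0.0, -0.905]]
[[325. 406.]
 [325. 375.]] [[145. 273.]
 [142. 296.]]
```

View pics/m2.png

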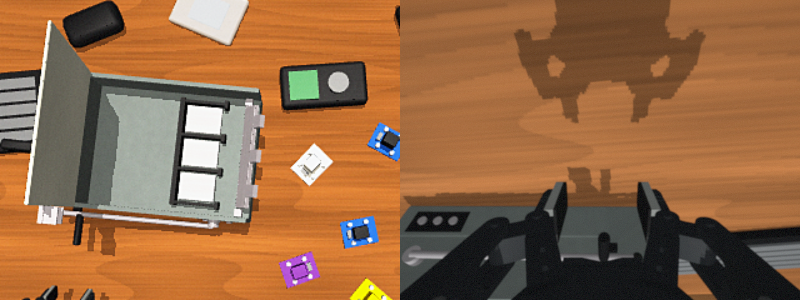

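Left half (top view): the hood stands open, nests are visible, and the knob lies in front of the fingers. Right half (wrist view): the knob is centred between the fingers at about (607,243) in the mosaic. Next: approach, grip and swing.

Run:
```python
from pl2 import *
o=ori(np.pi/2,.44)
K=lambda ph:(-159,-80+215*np.cos(ph),70+215*np.sin(ph))
plan2([((-159,135,70),o,50,30,3),((-159,135,70),o,3,30,7)])
print('arc'); plan2([(K(a),o,3,60,0) for a in np.linspace(0,.92,17)[1:]]+[(K(.92),o,3,60,3)])
```

```text
[[[-24,0,12],[0,0,0],50],[[-49,0,23],[0,0,0],50],[[-73,0,35],[0,0,0],50],[[-73,0,35],[0,0,0],50],[[-73,0,35],[0,0,0],50],[[-73,0,35],[0,0,0],50],[[-73,0,35],[0,0,0],3],[[-73,0,35],[0,0,0],3]]
[[[0,0,0],[0,0,0],3],[[0,0,0],[0,0,0],3],[[0,0,0],[0,0,0],3],[[0,0,0],[0,0,0],3],[[0,0,0],[0,0,0],3],[[0,0,0],[0,0,0],3]]
end TCP [464.9 313.8  52.4] grasp tester [-159.  135.]
arc
[[[-5,0,-12],[0,0,0],3],[[-11,-1,-23],[0,0,0],3],[[-16,-3,-34],[0,0,0],3],[[-21,-6,-45],[0,0,0],3],[[-26,-9,-55],[0,0,0],3],[[-31,-13,-66],[0,0,0],3],[[-36,-17,-76],[0,0,0],3],[[-41,-23,-87],[0,0,0],3]]
[[[-5,-5,-9],[0,0,0],3],[[-9,-12,-19],[0,0,0],3],[[-14,-19,-28],[0,0,0],3],[[-18,-26,-37],[0,0,0],3],[[-22,-35,-45],[0,0,0],3],[[-26,-43,-53],[0,0,0],3],[[-29,-52,-61],[0,0,0],3],[[-32,-62,-68],[0,0,0],3]]
[[[0,0,0],[0,0,0],3],[[0,0,0],[0,0,0],3],[[0,0,0],[0,0,0],3],[[0,0,0],[0,0,0],3]]
end TCP [456.8 229.5 223.9] grasp tester [-159.6   50.4]
```

Emit:
step_arm(moves=[[[-24,0,12],[0,0,0],50],[[-49,0,23],[0,0,0],50],[[-73,0,35],[0,0,0],50],[[-73,0,35],[0,0,0],50],[[-73,0,35],[0,0,0],50],[[-73,0,35],[0,0,0],50],[[-73,0,35],[0,0,0],3],[[-73,0,35],[0,0,0],3]], grip_force=40)

```text
clock: 8.48
tcp_pos: [0.4645, 0.3133, 0.0532]
orientation: [0.22, 0.042, 0.975, -0.01]
wrist_force: [-0.3, -0.2, 0.8]
finger_gap: 0.0269
grip_force: 0.0
```

Emit:
step_arm(moves=[[[0,0,0],[0,0,0],3],[[0,0,0],[0,0,0],3],[[0,0,0],[0,0,0],3],[[0,0,0],[0,0,0],3],[[0,0,0],[0,0,0],3],[[0,0,0],[0,0,0],3]])

```text
clock: 8.98
tcp_pos: [0.4647, 0.3146, 0.0527]
orientation: [0.22, 0.042, 0.975, -0.009]
wrist_force: [-1.8, 4.9, -0.1]
finger_gap: 0.0093
grip_force: 39.0
```

Emit:
step_arm(moves=[[[-5,0,-12],[0,0,0],3],[[-11,-1,-23],[0,0,0],3],[[-16,-3,-34],[0,0,0],3],[[-21,-6,-45],[0,0,0],3],[[-26,-9,-55],[0,0,0],3],[[-31,-13,-66],[0,0,0],3],[[-36,-17,-76],[0,0,0],3],[[-41,-23,-87],[0,0,0],3]])

```text
clock: 9.65
tcp_pos: [0.4628, 0.2916, 0.1495]
orientation: [0.22, 0.042, 0.975, -0.009]
wrist_force: [-0.1, 3.8, 1.2]
finger_gap: 0.0087
grip_force: 39.1
```

Emit:
step_arm(moves=[[[-5,-5,-9],[0,0,0],3],[[-9,-12,-19],[0,0,0],3],[[-14,-19,-28],[0,0,0],3],[[-18,-26,-37],[0,0,0],3],[[-22,-35,-45],[0,0,0],3],[[-26,-43,-53],[0,0,0],3],[[-29,-52,-61],[0,0,0],3],[[-32,-62,-68],[0,0,0],3]])

```text
clock: 10.32
tcp_pos: [0.4574, 0.2284, 0.2254]
orientation: [0.221, 0.042, 0.974, -0.011]
wrist_force: [0.1, 0.5, -0.5]
finger_gap: 0.0032
grip_force: 0.0
```

Emit:
step_arm(moves=[[[0,0,0],[0,0,0],3],[[0,0,0],[0,0,0],3],[[0,0,0],[0,0,0],3],[[0,0,0],[0,0,0],3]])

```text
clock: 10.65
tcp_pos: [0.4567, 0.2283, 0.2229]
orientation: [0.219, 0.042, 0.975, -0.011]
wrist_force: [-0.5, 0.6, 0.0]
finger_gap: 0.0031
grip_force: 0.0
```

Run:
```python
from pl2 import *
p,q=state(); g=p-19*q.as_matrix()[:,2]; print(p.round(1),w2t(*g[:2]).round(1),g[2].round(1))
im,ps=snap('scene','s3.png'); im,pt=snap('top','t3.png')
tip=np.array([[*t2w(-118,-80+252*np.cos(.92))/1000,(70+252*np.sin(.92))/1000]])
print('tip pred',proj(ps,tip).round(0),proj(pt,tip).round(0))
a=cv2.imread('pics/s3.png')[150:450,240:540]; b=cv2.imread('pics/t3.png')[130:330,100:300]; cv2.imwrite('pics/m3.png',np.hstack([cv2.resize(a,(400,400)),cv2.resize(b,(400,400))]))
```

```text
[456.7 228.3 222.9] [-159.5   49.2] 240.1
tip pred [[440. 273.]] [[138. 274.]]
```

View pics/m3.png

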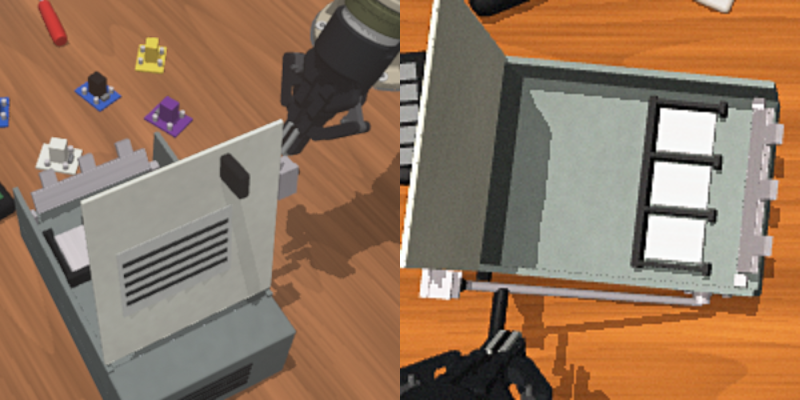

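The knob slipped out of the fingers partway. In the top half the rod tip is near full-image (130,274), and the knob runs from (150,275) to about (145,305). I'll find the rod angle.

```bash
python3 - <<'E'
from pl2 import *
pt=imaging.camera_params('top'); ps=imaging.camera_params('scene')
for a in np.arange(0.3,.95,.08):
    P=np.array([[*t2w(x,-80+r*np.cos(a))/1000,(70+r*np.sin(a))/1000] for x,r in [(-118,252),(-118,215),(-168,215)]])
    print(round(a,2),proj(pt,P).round(0).tolist(),proj(ps,P[2:]).round(0).tolist())
E
python3 - <<'E'
import cv2; a=cv2.imread('pics/t3.png')[230:330,90:270]; cv2.imwrite('pics/c3.png',cv2.resize(a,None,fx=4,fy=4))
E
```

```text
0.3 [[117.0, 270.0], [138.0, 271.0], [134.0, 298.0]] [[474.0, 339.0]]
0.38 [[116.0, 270.0], [137.0, 272.0], [134.0, 299.0]] [[474.0, 331.0]]
0.46 [[116.0, 270.0], [138.0, 272.0], [135.0, 299.0]] [[473.0, 322.0]]
0.54 [[117.0, 270.0], [140.0, 272.0], [136.0, 300.0]] [[471.0, 312.0]]
0.62 [[120.0, 271.0], [142.0, 273.0], [138.0, 301.0]] [[469.0, 302.0]]
0.7 [[123.0, 271.0], [145.0, 273.0], [141.0, 302.0]] [[467.0, 292.0]]
0.78 [[128.0, 272.0], [149.0, 274.0], [146.0, 303.0]] [[464.0, 281.0]]
0.86 [[133.0, 273.0], [154.0, 274.0], [150.0, 304.0]] [[460.0, 271.0]]
0.94 [[140.0, 274.0], [160.0, 275.0], [156.0, 305.0]] [[456.0, 260.0]]
```

View pics/c3.png

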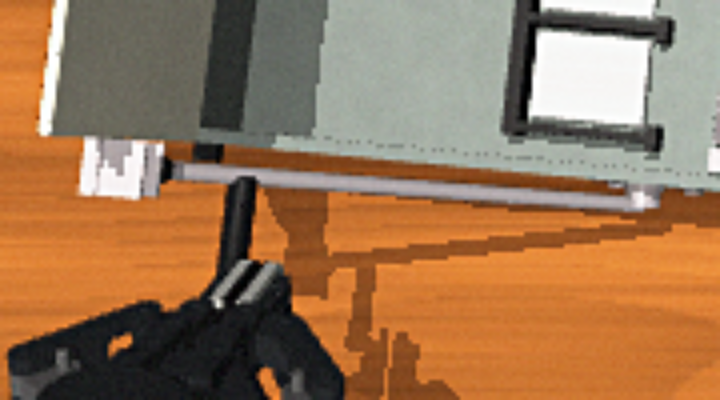

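Run:
```python
from pl2 import *
pt=imaging.camera_params('top'); ps=imaging.camera_params('scene')
for th in np.arange(1.36,1.53,.02):
    f=lambda x,r,h:[*t2w(x,130-r*np.cos(th)+h*np.sin(th))/1000,(115+r*np.sin(th)+h*np.cos(th))/1000]
    P=np.array([f(-107,255,0),f(-107,255,5),f(107,255,5),f(-118,150,-16),f(-118,180,-16)])
    print(round(th,2),proj(pt,P).round(1).tolist(),'scene',proj(ps,P[1:3]).round(0).tolist())
```

```text
1.36 [[111.4, 265.0], [107.6, 264.7], [126.5, 116.9], [134.8, 273.0], [131.6, 273.2]] scene [[447.0, 236.0], [296.0, 297.0]]
1.38 [[107.6, 264.7], [103.8, 264.4], [122.8, 116.4], [132.8, 272.8], [129.2, 273.0]] scene [[449.0, 238.0], [298.0, 300.0]]
1.4 [[103.7, 264.3], [99.9, 264.0], [119.0, 115.9], [130.9, 272.6], [126.7, 272.8]] scene [[452.0, 240.0], [300.0, 303.0]]
1.42 [[99.9, 264.0], [96.1, 263.7], [115.3, 115.4], [128.9, 272.5], [124.3, 272.6]] scene [[454.0, 243.0], [302.0, 305.0]]
1.44 [[96.1, 263.7], [92.3, 263.3], [111.6, 114.9], [126.9, 272.3], [121.8, 272.4]] scene [[456.0, 245.0], [304.0, 308.0]]
1.46 [[92.2, 263.3], [88.5, 263.0], [107.9, 114.4], [124.9, 272.1], [119.3, 272.1]] scene [[459.0, 247.0], [305.0, 311.0]]
1.48 [[88.4, 263.0], [84.7, 262.6], [104.3, 114.0], [123.0, 272.0], [116.9, 271.9]] scene [[461.0, 250.0], [307.0, 314.0]]
1.5 [[84.7, 262.6], [81.0, 262.3], [100.6, 113.6], [121.0, 271.8], [114.4, 271.7]] scene [[464.0, 253.0], [309.0, 318.0]]
1.52 [[80.9, 262.3], [77.3, 261.9], [97.0, 113.2], [119.0, 271.6], [112.0, 271.5]] scene [[466.0, 255.0], [311.0, 321.0]]
```

The hood sits at only about 1.40 (free edge at top-view column ~100), so the lip blocked the rod tip. I'll push the hood's underside up to about 1.5 with closed fingers first.

Run:
```python
from pl2 import *
o0=ori(np.pi/2,.44); o=ori(np.pi/2,0)
plan2([((-185,49,300),o0,0,40,0),((-150,30,420),o,0,40,0),((-40,30,420),o,0,40,0),((-40,40,356),o,0,32,1),((-40,100,356),o,0,12,2)],cmd=state())
```

```text
[[[-1,0,-32],[0,0,0],0],[[-2,-1,-65],[0,0,0],0],[[-21,-5,-89],[0,0.11,0],0],[[-40,-10,-113],[0,0.22,0],0],[[-59,-15,-136],[0,0.33,0],0],[[-77,-20,-160],[0,0.44,0],0],[[-110,-20,-145],[0,0.44,0],0],[[-144,-20,-129],[0,0.44,0],0]]
[[[-36,0,0],[0,0,0],0],[[-36,3,22],[0,0,0],0],[[-36,7,43],[0,0,0],0],[[-36,10,64],[0,0,0],0],[[-36,10,64],[0,0,0],0],[[-36,22,64],[0,0,0],0],[[-36,34,64],[0,0,0],0],[[-36,46,64],[0,0,0],0]]
[[[0,12,0],[0,0,0],0],[[0,24,0],[0,0,0],0],[[0,24,0],[0,0,0],0],[[0,24,0],[0,0,0],0]]
end TCP [571.9 269.  337.2] grasp tester [-40.4  99.9]
```

Emit:
step_arm(moves=[[[-1,0,-32],[0,0,0],0],[[-2,-1,-65],[0,0,0],0],[[-21,-5,-89],[0,0.11,0],0],[[-40,-10,-113],[0,0.22,0],0],[[-59,-15,-136],[0,0.33,0],0],[[-77,-20,-160],[0,0.44,0],0],[[-110,-20,-145],[0,0.44,0],0],[[-144,-20,-129],[0,0.44,0],0]])

```text
clock: 11.42
tcp_pos: [0.5325, 0.2021, 0.4041]
orientation: [0.003, 0.044, 0.999, -0.001]
wrist_force: [1.2, -0.1, -0.4]
finger_gap: 0.0002
grip_force: 0.0
```

Emit:
step_arm(moves=[[[-36,0,0],[0,0,0],0],[[-36,3,22],[0,0,0],0],[[-36,7,43],[0,0,0],0],[[-36,10,64],[0,0,0],0],[[-36,10,64],[0,0,0],0],[[-36,22,64],[0,0,0],0],[[-36,34,64],[0,0,0],0],[[-36,46,64],[0,0,0],0]])

```text
clock: 12.08
tcp_pos: [0.5704, 0.2466, 0.3406]
orientation: [0.003, 0.044, 0.999, -0.0]
wrist_force: [0.2, 0.6, 0.5]
finger_gap: 0.0004
grip_force: 0.0
```

Emit:
step_arm(moves=[[[0,12,0],[0,0,0],0],[[0,24,0],[0,0,0],0],[[0,24,0],[0,0,0],0],[[0,24,0],[0,0,0],0]])

```text
clock: 12.42
tcp_pos: [0.5728, 0.2715, 0.3417]
orientation: [0.005, 0.043, 0.999, 0.0]
wrist_force: [-0.6, -0.9, 7.2]
finger_gap: 0.0001
grip_force: 6.2
```

```bash
cat > ang.py <<'E'
from pl2 import *
def hoodang(show=True):
    im,ps=snap('scene','sa.png')
    m=cv2.cvtColor(im,cv2.COLOR_RGB2HSV); m=((m[:,:,2]>160)&(m[:,:,1]<40)).astype(np.uint8); m[:240,:280]=0; m[:230]=0; m[:,:285]=0;m[:,490:]=0
    # back-top corner: leftmost pixel of the hood's free edge
    c=max(cv2.findContours(cv2.morphologyEx(m,cv2.MORPH_OPEN,np.ones((5,5))),cv2.RETR_EXTERNAL,cv2.CHAIN_APPROX_NONE)[0],key=cv2.contourArea)[:,0,:]
    l=c[(c[:,1]<330)]; l=l[l[:,0].argmin()]
    best=min(np.arange(1.1,1.53,.005),key=lambda th:np.linalg.norm(proj(ps,np.array([[*t2w(107,130-255*np.cos(th)+5*np.sin(th))/1000,(115+255*np.sin(th)+5*np.cos(th))/1000]]))[0]-l))
    print('corner',l,'hood',round(best,3))
hoodang()
p,q=state(); print(p.round(1),w2t(*p[:2]).round(1))
E
python3 ang.py
```

```text
corner [285 289] hood 1.27
[572.7 271.2 341.6] [-39.7 102.1]
```

```bash
cat > ang.py <<'E'
from pl2 import *
def hoodang():
    im,pt=snap('top','ta.png'); g=im.min(2).astype(float); ths=np.arange(1.15,1.54,.01); V=[]
    for th in ths:
        P=np.array([[*t2w(x,130-255*np.cos(th)+2.5*np.sin(th))/1000,(115+255*np.sin(th)+2.5*np.cos(th))/1000] for x in range(45,95,5)])
        uv=proj(pt,P); V.append(np.median(cv2.remap(g.astype(np.float32),uv[:,:1].astype(np.float32),uv[:,1:].astype(np.float32),cv2.INTER_LINEAR)))
    V=np.array(V); print('bright at',[(round(float(a),2),int(v)) for a,v in zip(ths,V) if v>170])
if __name__=='__main__':
    hoodang(); p,q=state(); print(p.round(1),w2t(*p[:2]).round(1))
E
python3 ang.py; python3 -c "
import cv2;a=cv2.imread('pics/ta.png')[90:310,60:320];cv2.imwrite('pics/c4.png',cv2.resize(a,None,fx=2.7,fy=2.7))"
```

```text
bright at [(1.48, 209), (1.49, 227)]
[572.7 271.  341.6] [-39.7 101.9]
```

View pics/c4.png

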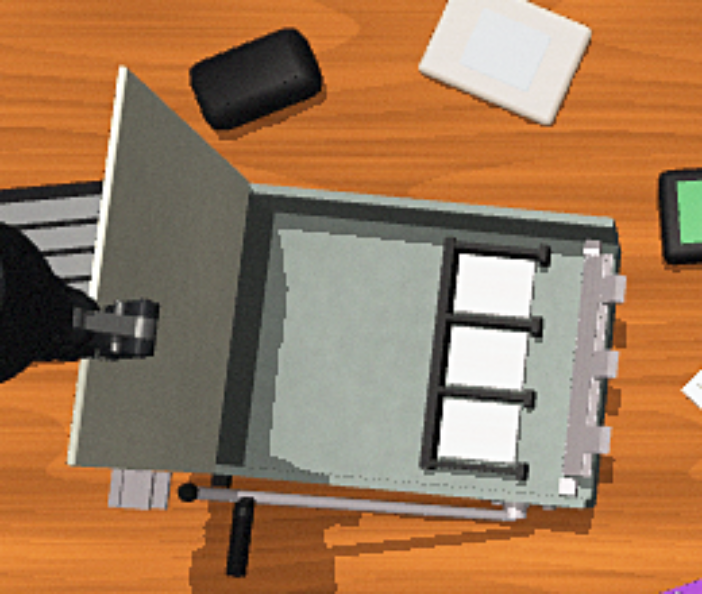

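The hood is now at about 1.485 and the rod tip, at crop (187,492), is clear of the socket at (138,490). That puts the rod at about 0.80. Next: retreat and regrip the knob.

Run:
```python
from pl2 import *
o=ori(np.pi/2,.44); o1=ori(np.pi/2,0); p=load
K=lambda ph:(-157,-80+215*np.cos(ph),70+215*np.sin(ph)-4.5)
k=K(.8)
plan2([((-40,60,356),o1,0,30,0),((-60,50,420),o1,0,38,0),((-240,60,400),o,50,40,0),((-245,k[1],k[2]),o,50,41,1),(k,o,50,30,3),(k,o,3,30,8)])
print('arc'); plan2([(K(a),o,3,60,0) for a in np.linspace(.8,.92,9)[1:]]+[(K(.92),o,3,60,4)])
```

```text
[[[0,-20,0],[0,0,0],0],[[0,-40,0],[0,0,0],0],[[10,-45,-32],[0,0,0],0],[[20,-50,-64],[0,0,0],0],[[54,-48,-60],[0,-0.09,0],50],[[88,-46,-57],[0,-0.17,0],50],[[123,-44,-53],[0,-0.26,0],50],[[157,-42,-49],[0,-0.35,0],50]]
[[[33,2,-9],[0,-0.09,0],50],[[47,4,25],[0,-0.09,0],50],[[60,6,58],[0,-0.09,0],50],[[74,8,92],[0,-0.09,0],50],[[87,10,125],[0,-0.09,0],50],[[100,13,158],[0,-0.09,0],50],[[100,13,158],[0,-0.09,0],50],[[73,13,169],[0,-0.09,0],50]]
[[[-27,-1,12],[0,0,0],50],[[-53,-1,25],[0,0,0],50],[[-53,-1,25],[0,0,0],50],[[-53,-1,25],[0,0,0],50],[[-53,-1,25],[0,0,0],50],[[-53,-1,25],[0,0,0],3],[[-53,-1,25],[0,0,0],3],[[-53,-1,25],[0,0,0],3]]
[[[0,0,0],[0,0,0],3],[[0,0,0],[0,0,0],3],[[0,0,0],[0,0,0],3],[[0,0,0],[0,0,0],3],[[0,0,0],[0,0,0],3],[[0,0,0],[0,0,0],3]]
end TCP [460.9 248.2 202.2] grasp tester [-157.1   69.4]
arc
[[[-1,-2,-2],[0,0,0],3],[[-2,-4,-4],[0,0,0],3],[[-3,-7,-6],[0,0,0],3],[[-4,-9,-8],[0,0,0],3],[[-5,-12,-10],[0,0,0],3],[[-6,-14,-12],[0,0,0],3],[[-7,-17,-14],[0,0,0],3],[[-7,-19,-15],[0,0,0],3]]
[[[0,0,0],[0,0,0],3],[[0,0,0],[0,0,0],3],[[0,0,0],[0,0,0],3],[[0,0,0],[0,0,0],3],[[0,0,0],[0,0,0],3]]
end TCP [459.2 229.4 218.8] grasp tester [-157.2   50.4]
```

Emit:
step_arm(moves=[[[0,-20,0],[0,0,0],0],[[0,-40,0],[0,0,0],0],[[10,-45,-32],[0,0,0],0],[[20,-50,-64],[0,0,0],0],[[54,-48,-60],[0,-0.09,0],50],[[88,-46,-57],[0,-0.17,0],50],[[123,-44,-53],[0,-0.26,0],50],[[157,-42,-49],[0,-0.35,0],50]])

```text
clock: 13.18
tcp_pos: [0.4131, 0.2423, 0.3885]
orientation: [0.18, 0.044, 0.983, -0.007]
wrist_force: [-1.0, 1.7, 2.4]
finger_gap: 0.0481
grip_force: 0.0
```

Emit:
step_arm(moves=[[[33,2,-9],[0,-0.09,0],50],[[47,4,25],[0,-0.09,0],50],[[60,6,58],[0,-0.09,0],50],[[74,8,92],[0,-0.09,0],50],[[87,10,125],[0,-0.09,0],50],[[100,13,158],[0,-0.09,0],50],[[100,13,158],[0,-0.09,0],50],[[73,13,169],[0,-0.09,0],50]])

```text
clock: 13.85
tcp_pos: [0.3986, 0.2546, 0.2014]
orientation: [0.217, 0.04, 0.975, -0.011]
wrist_force: [-0.7, 0.1, 1.3]
finger_gap: 0.05
grip_force: 0.0
```

Emit:
step_arm(moves=[[[-27,-1,12],[0,0,0],50],[[-53,-1,25],[0,0,0],50],[[-53,-1,25],[0,0,0],50],[[-53,-1,25],[0,0,0],50],[[-53,-1,25],[0,0,0],50],[[-53,-1,25],[0,0,0],3],[[-53,-1,25],[0,0,0],3],[[-53,-1,25],[0,0,0],3]], grip_force=80)

```text
clock: 14.52
tcp_pos: [0.461, 0.2487, 0.2037]
orientation: [0.22, 0.042, 0.975, -0.01]
wrist_force: [0.2, -0.1, 0.2]
finger_gap: 0.0146
grip_force: 0.0
```

Emit:
step_arm(moves=[[[0,0,0],[0,0,0],3],[[0,0,0],[0,0,0],3],[[0,0,0],[0,0,0],3],[[0,0,0],[0,0,0],3],[[0,0,0],[0,0,0],3],[[0,0,0],[0,0,0],3]])

```text
clock: 15.02
tcp_pos: [0.4611, 0.2491, 0.2034]
orientation: [0.22, 0.042, 0.975, -0.01]
wrist_force: [-4.2, 2.2, 3.6]
finger_gap: 0.0079
grip_force: 78.5
```

```bash
python3 ang.py
```

```text
bright at [(1.33, 238), (1.34, 174)]
[461.1 249.1 203.4] [-148.9   70.2]
```

Run:
```python
from h import *
im,p=snap('scene','s5.png'); t=cv2.imread('pics/ta.png')[100:300,70:270]; s=cv2.imread('pics/s5.png')[150:450,240:540]
cv2.imwrite('pics/m5.png',np.hstack([cv2.resize(s,(400,400)),cv2.resize(t,(400,400))]))
```

```text
(no output)
```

View pics/m5.png

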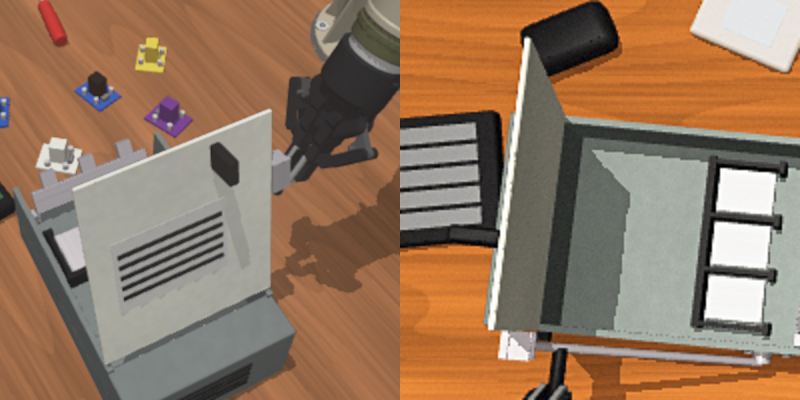

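The hood sank to about 1.335, apparently dragged by the open gripper beside the socket or resting on the rod. I'll release the knob, back straight out, and check.

Run:
```python
from pl2 import *
o=ori(np.pi/2,.44); k=(-157,69.4,219.7)
plan2([(k,o,26,30,3),((-250,69,219.7),o,26,30,1)])
```

```text
[[[7,19,15],[0,0,0],26],[[7,19,15],[0,0,0],26],[[7,19,15],[0,0,0],26],[[7,19,15],[0,0,0],26],[[28,19,5],[0,0,0],26],[[49,19,-5],[0,0,0],26],[[70,19,-15],[0,0,0],26],[[91,19,-25],[0,0,0],26]]
[[[0,0,0],[0,0,0],26]]
end TCP [368.3 256.4 202.4] grasp tester [-250.1   69.3]
```

Emit:
step_arm(moves=[[[0,0,0],[0,0,0],26],[[0,0,0],[0,0,0],26],[[0,0,0],[0,0,0],26],[[21,0,-10],[0,0,0],26],[[42,0,-20],[0,0,0],26],[[63,0,-30],[0,0,0],26],[[84,0,-40],[0,0,0],26],[[84,0,-40],[0,0,0],26]])

```text
clock: 15.78
tcp_pos: [0.3656, 0.2558, 0.2025]
orientation: [0.219, 0.041, 0.975, -0.011]
wrist_force: [-0.7, -0.2, -0.6]
finger_gap: 0.026
grip_force: 0.0
```

```bash
python3 ang.py
python3 - <<'E'
import cv2,numpy as np
t=cv2.imread('pics/ta.png')[240:320,100:200]; t2=cv2.imread('pics/t2.png')[240:320,100:200]
cv2.imwrite('pics/c6.png',cv2.resize(t,None,fx=6,fy=6,interpolation=cv2.INTER_CUBIC))
E
```

```text
bright at [(1.33, 243)]
[367.6 256.3 203.2] [-242.6   69.2]
```

View pics/c6.png

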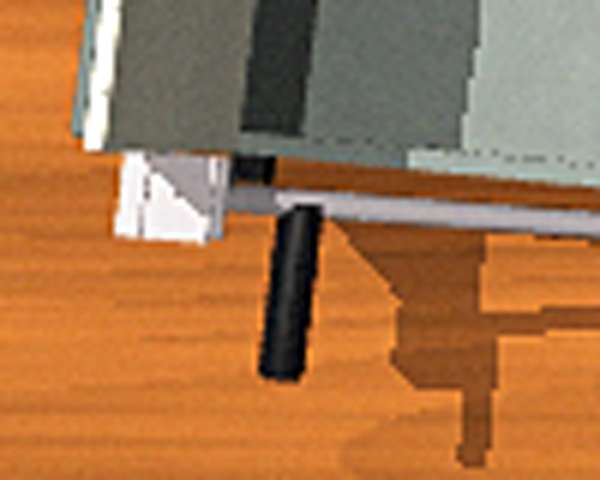

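The socket (crop 115–225, 150–240) covers the tip and the hood rests on the rod; the knob base at crop (300,205) gives rod about 0.80. I'll push the hood up again, then check that it holds.

Run:
```python
from pl2 import *
o0=ori(np.pi/2,.44); o=ori(np.pi/2,0)
st=state()
plan2([((-240,40,400),o0,0,41,0),((-60,25,425),o,0,41,0),((-40,30,356),o,0,36,0),((-40,104,356),o,0,12,2),((-40,60,356),o,0,12,0)],cmd=st)
```

```text
[[[-17,-6,-32],[0,0,0],0],[[-35,-12,-63],[0,0,0],0],[[-52,-18,-95],[0,0,0],0],[[-69,-24,-126],[0,0,0],0],[[-87,-30,-158],[0,0,0],0],[[-120,-33,-147],[0,0.09,0],0],[[-153,-36,-136],[0,0.18,0],0],[[-186,-39,-126],[0,0.27,0],0]]
[[[-35,-3,2],[0,0.09,0],0],[[-69,-6,3],[0,0.17,0],0],[[-72,-4,27],[0,0.17,0],0],[[-74,-3,51],[0,0.17,0],0],[[-77,-1,74],[0,0.17,0],0],[[-77,9,74],[0,0.17,0],0],[[-77,20,74],[0,0.17,0],0],[[-77,31,74],[0,0.17,0],0]]
[[[0,10,0],[0,0,0],0],[[0,21,0],[0,0,0],0],[[0,31,0],[0,0,0],0],[[0,42,0],[0,0,0],0],[[0,42,0],[0,0,0],0],[[0,42,0],[0,0,0],0],[[0,31,0],[0,0,0],0],[[0,20,0],[0,0,0],0]]
[[[0,-11,0],[0,0,0],0],[[0,-22,0],[0,0,0],0]]
end TCP [568.6 229.4 337.3] grasp tester [-40.2  60.1]
```

Emit:
step_arm(moves=[[[-17,-6,-32],[0,0,0],0],[[-35,-12,-63],[0,0,0],0],[[-52,-18,-95],[0,0,0],0],[[-69,-24,-126],[0,0,0],0],[[-87,-30,-158],[0,0,0],0],[[-120,-33,-147],[0,0.09,0],0],[[-153,-36,-136],[0,0.18,0],0],[[-186,-39,-126],[0,0.27,0],0]])

```text
clock: 16.5
tcp_pos: [0.4812, 0.2077, 0.4004]
orientation: [0.089, 0.043, 0.995, -0.003]
wrist_force: [1.8, 2.7, 1.1]
finger_gap: -0.0004
grip_force: 0.0
```

Emit:
step_arm(moves=[[[-35,-3,2],[0,0.09,0],0],[[-69,-6,3],[0,0.17,0],0],[[-72,-4,27],[0,0.17,0],0],[[-74,-3,51],[0,0.17,0],0],[[-77,-1,74],[0,0.17,0],0],[[-77,9,74],[0,0.17,0],0],[[-77,20,74],[0,0.17,0],0],[[-77,31,74],[0,0.17,0],0]])

```text
clock: 17.17
tcp_pos: [0.5704, 0.2319, 0.3389]
orientation: [0.003, 0.044, 0.999, -0.001]
wrist_force: [0.4, -0.4, 0.2]
finger_gap: -0.0005
grip_force: 0.0
```

Emit:
step_arm(moves=[[[0,10,0],[0,0,0],0],[[0,21,0],[0,0,0],0],[[0,31,0],[0,0,0],0],[[0,42,0],[0,0,0],0],[[0,42,0],[0,0,0],0],[[0,42,0],[0,0,0],0],[[0,31,0],[0,0,0],0],[[0,20,0],[0,0,0],0]])

```text
clock: 17.83
tcp_pos: [0.572, 0.2529, 0.3401]
orientation: [0.004, 0.042, 0.999, 0.0]
wrist_force: [0.8, 0.1, 1.2]
finger_gap: 0.0001
grip_force: 0.1
```

Emit:
step_arm(moves=[[[0,-11,0],[0,0,0],0],[[0,-22,0],[0,0,0],0]])

```text
clock: 18.0
tcp_pos: [0.5695, 0.229, 0.3379]
orientation: [0.002, 0.043, 0.999, -0.001]
wrist_force: [-0.6, 0.4, -0.3]
finger_gap: 0.0001
grip_force: 0.0
```

```bash
python3 ang.py; python3 ang.py;python3 ang.py
```

```text
bright at [(1.34, 242), (1.35, 173)]
[569.5 226.8 337.9] [-38.9  57.6]
bright at [(1.32, 208), (1.33, 229)]
[569.6 227.6 337.7] [-38.9  58.4]
bright at [(1.31, 207), (1.32, 240)]
[569.7 228.  337.6] [-38.9  58.8]
```

```bash
python3 ang.py
python3 - <<'E'
from pl2 import *
o=ori(np.pi/2,0)
plan2([((-40,106,356),o,0,6,4)])
E
```

```text
bright at [(1.31, 224), (1.32, 208)]
[569.7 228.3 337.6] [-38.8  59.1]
[[[0,6,0],[0,0,0],0],[[0,11,0],[0,0,0],0],[[0,17,0],[0,0,0],0],[[0,23,0],[0,0,0],0],[[0,29,0],[0,0,0],0],[[0,34,0],[0,0,0],0],[[0,40,0],[0,0,0],0],[[0,46,0],[0,0,0],0]]
[[[0,0,0],[0,0,0],0],[[0,0,0],[0,0,0],0],[[0,0,0],[0,0,0],0],[[0,0,0],[0,0,0],0]]
end TCP [572.5 275.2 337.1] grasp tester [-40.3 106.1]
```

Emit:
step_arm(moves=[[[0,6,0],[0,0,0],0],[[0,11,0],[0,0,0],0],[[0,17,0],[0,0,0],0],[[0,23,0],[0,0,0],0],[[0,29,0],[0,0,0],0],[[0,34,0],[0,0,0],0],[[0,40,0],[0,0,0],0],[[0,46,0],[0,0,0],0]])

```text
clock: 18.87
tcp_pos: [0.5745, 0.2766, 0.3419]
orientation: [0.005, 0.043, 0.999, 0.001]
wrist_force: [-2.7, -1.0, 18.4]
finger_gap: -0.0004
grip_force: 10.4
```

Emit:
step_arm(moves=[[[0,0,0],[0,0,0],0],[[0,0,0],[0,0,0],0],[[0,0,0],[0,0,0],0],[[0,0,0],[0,0,0],0]])

```text
clock: 19.2
tcp_pos: [0.5745, 0.277, 0.3419]
orientation: [0.006, 0.043, 0.999, 0.001]
wrist_force: [-2.6, -0.3, 17.4]
finger_gap: -0.0001
grip_force: 10.9
```

```bash
python3 ang.py
```

```text
bright at [(1.51, 254)]
[574.5 277.  341.9] [-38.4 108. ]
```

Emit:
step_arm(moves=[[[0,-2,0],[0,0,0],0],[[0,-4,0],[0,0,0],0],[[0,-6,0],[0,0,0],0],[[0,-8,0],[0,0,0],0],[[0,-10,0],[0,0,0],0],[[0,-10,0],[0,0,0],0]])

```text
clock: 19.75
tcp_pos: [0.5735, 0.2662, 0.3411]
orientation: [0.005, 0.043, 0.999, 0.0]
wrist_force: [-2.3, -2.0, 14.7]
finger_gap: 0.0002
grip_force: 10.9
```

```bash
python3 ang.py
```

```text
bright at [(1.46, 201), (1.47, 244)]
[573.5 266.2 341. ] [-38.4  97.2]
```

The 17 N upward force means the finger linkage is sitting on the hood's top edge and dragging it back on retreat. I'll lift straight up and re-measure.

Emit:
step_arm(moves=[[[0,0,-15],[0,0,0],0],[[0,0,-30],[0,0,0],0],[[0,-3,-60],[0,0,0],0],[[0,-20,-80],[0,0,0],0]])

```text
clock: 20.13
tcp_pos: [0.5703, 0.2481, 0.4178]
orientation: [0.001, 0.042, 0.999, -0.0]
wrist_force: [2.0, -0.5, -0.3]
finger_gap: 0.0003
grip_force: 0.0
```

```bash
python3 ang.py; python3 ang.py
```

```text
bright at [(1.46, 184), (1.47, 250)]
[570.8 244.3 422.3] [-39.1  75.2]
bright at [(1.46, 186), (1.47, 250)]
[571.6 245.4 420.9] [-38.5  76.3]
```

Holding at 1.467 now. I'll push a little higher using only the fingertips near the edge, then regrip the knob with more tilt and a smaller opening.

Run:
```python
from pl2 import *
o1=ori(np.pi/2,0); o=ori(np.pi/2,.65)
K=lambda ph:(-157,-80+215*np.cos(ph),70+215*np.sin(ph)-4)
k=K(.8)
plan2([((-40,75,376),o1,0,30,1),((-40,107,376),o1,0,7,3),((-40,75,378),o1,0,12,0),((-60,55,430),o1,0,30,0)],cmd=state())
print('knob'); plan2([((-230,60,400),o,28,40,0),((-250,k[1],k[2]),o,28,41,2),(k,o,28,25,3)])
```

```text
[[[1,0,21],[0,0,0],0],[[1,-1,43],[0,0.01,0],0],[[2,-1,64],[0,0.01,0],0],[[2,-1,64],[0,0.01,0],0],[[2,5,64],[0,0.01,0],0],[[2,12,64],[0,0.01,0],0],[[2,18,64],[0,0.01,0],0],[[2,24,64],[0,0.01,0],0]]
[[[0,7,0],[0,0,0],0],[[0,7,0],[0,0,0],0],[[0,7,0],[0,0,0],0],[[0,7,0],[0,0,0],0],[[0,-4,-1],[0,0,0],0],[[0,-15,-1],[0,0,0],0],[[0,-25,-2],[0,0,0],0],[[10,-35,-28],[0,0,0],0]]
[[[10,-10,-26],[0,0,0],0]]
end TCP [548.5 226.3 410.9] grasp tester [-59.8  55.2]
knob
[[[26,1,4],[0,-0.11,0],28],[[53,2,9],[0,-0.22,0],28],[[79,2,13],[0,-0.33,0],28],[[106,3,17],[0,-0.43,0],28],[[132,4,22],[0,-0.54,0],28],[[159,5,26],[0,-0.65,0],28],[[163,7,62],[0,-0.65,0],28],[[167,9,98],[0,-0.65,0],28]]
[[[25,2,26],[0,0,0],28],[[50,4,53],[0,0,0],28],[[74,6,79],[0,0,0],28],[[74,6,79],[0,0,0],28],[[74,6,79],[0,0,0],28],[[56,6,93],[0,0,0],28],[[37,6,107],[0,0,0],28],[[19,6,121],[0,0,0],28]]
[[[-19,0,14],[0,0,0],28],[[-19,0,14],[0,0,0],28],[[-19,0,14],[0,0,0],28],[[-19,0,14],[0,0,0],28]]
end TCP [464.7 248.8 205.5] grasp tester [-156.8   70.2]
```

Emit:
step_arm(moves=[[[1,0,21],[0,0,0],0],[[1,-1,43],[0,0.01,0],0],[[2,-1,64],[0,0.01,0],0],[[2,-1,64],[0,0.01,0],0],[[2,5,64],[0,0.01,0],0],[[2,12,64],[0,0.01,0],0],[[2,18,64],[0,0.01,0],0],[[2,24,64],[0,0.01,0],0]])

```text
clock: 20.9
tcp_pos: [0.5721, 0.2706, 0.355]
orientation: [-0.002, 0.043, 0.999, -0.0]
wrist_force: [-0.6, -0.2, 0.2]
finger_gap: -0.0
grip_force: 0.0
```

Emit:
step_arm(moves=[[[0,7,0],[0,0,0],0],[[0,7,0],[0,0,0],0],[[0,7,0],[0,0,0],0],[[0,7,0],[0,0,0],0],[[0,-4,-1],[0,0,0],0],[[0,-15,-1],[0,0,0],0],[[0,-25,-2],[0,0,0],0],[[10,-35,-28],[0,0,0],0]])

```text
clock: 21.57
tcp_pos: [0.5581, 0.2327, 0.3766]
orientation: [-0.007, 0.045, 0.999, -0.002]
wrist_force: [0.0, 0.2, -0.6]
finger_gap: 0.0002
grip_force: 0.0
```

Emit:
step_arm(moves=[[[10,-10,-26],[0,0,0],0],[[10,-10,-26],[0,0,0],0]])

```text
clock: 21.73
tcp_pos: [0.5467, 0.2235, 0.4138]
orientation: [0.0, 0.045, 0.999, -0.0]
wrist_force: [-0.6, -0.0, 1.7]
finger_gap: 0.0
grip_force: 0.0
```

```bash
python3 ang.py
```

```text
bright at [(1.46, 186), (1.47, 250)]
[547.8 224.3 411.7] [-60.4  53.1]
```

Emit:
step_arm(moves=[[[26,1,4],[0,-0.11,0],28],[[53,2,9],[0,-0.22,0],28],[[79,2,13],[0,-0.33,0],28],[[106,3,17],[0,-0.43,0],28],[[132,4,22],[0,-0.54,0],28],[[159,5,26],[0,-0.65,0],28],[[163,7,62],[0,-0.65,0],28],[[167,9,98],[0,-0.65,0],28]])

```text
clock: 22.45
tcp_pos: [0.3786, 0.2499, 0.3108]
orientation: [0.319, 0.04, 0.947, -0.012]
wrist_force: [0.1, 0.7, -0.6]
finger_gap: 0.0284
grip_force: 0.0
```

Emit:
step_arm(moves=[[[25,2,26],[0,0,0],28],[[50,4,53],[0,0,0],28],[[74,6,79],[0,0,0],28],[[74,6,79],[0,0,0],28],[[74,6,79],[0,0,0],28]])

```text
clock: 22.87
tcp_pos: [0.3687, 0.2543, 0.2003]
orientation: [0.314, 0.041, 0.948, -0.017]
wrist_force: [0.8, 0.2, 1.4]
finger_gap: 0.028
grip_force: 0.0
```

```bash
python3 ang.py
python3 - <<'E'
from pl2 import *
im,p=snap('wrist','w7.png')
for a in (.7,.75,.8,.85,.9):
    print(a,proj(p,np.array([[*t2w(x,-80+215*np.cos(a))/1000,(70+215*np.sin(a))/1000] for x in (-122,-168)])).round(0).tolist())
E
```

```text
bright at [(1.46, 186), (1.47, 250)]
[370.8 256.  203.7] [-239.4   69.1]
0.7 [[343.0, 363.0], [346.0, 343.0]]
0.75 [[334.0, 373.0], [336.0, 355.0]]
0.8 [[324.0, 384.0], [324.0, 367.0]]
0.85 [[314.0, 394.0], [312.0, 379.0]]
0.9 [[302.0, 404.0], [298.0, 390.0]]
```

View pics/w7.png

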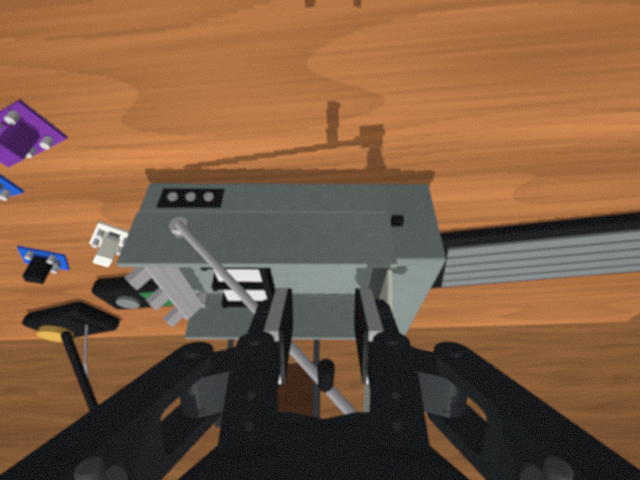

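The wrist view shows the knob at (325,376), centred between the fingers, so rod is 0.80. The hood is steady at 1.467. Grip and swing.

Emit:
step_arm(moves=[[[-25,0,19],[0,0,0],28],[[-50,0,37],[0,0,0],28],[[-74,0,56],[0,0,0],28],[[-74,0,56],[0,0,0],28],[[-74,0,56],[0,0,0],28],[[-74,0,56],[0,0,0],3],[[-74,0,56],[0,0,0],3],[[-74,0,56],[0,0,0],3]], grip_force=70)

```text
clock: 23.63
tcp_pos: [0.4635, 0.2493, 0.2047]
orientation: [0.318, 0.041, 0.947, -0.014]
wrist_force: [0.9, 2.3, 2.7]
finger_gap: 0.0082
grip_force: 68.4
```

Emit:
step_arm(moves=[[[0,0,0],[0,0,0],3],[[0,0,0],[0,0,0],3],[[0,0,0],[0,0,0],3],[[0,0,0],[0,0,0],3],[[0,0,0],[0,0,0],3]])

```text
clock: 24.05
tcp_pos: [0.4635, 0.2497, 0.2041]
orientation: [0.317, 0.041, 0.947, -0.013]
wrist_force: [-0.0, 4.9, 6.2]
finger_gap: 0.0084
grip_force: 68.9
```

```bash
python3 ang.py
python3 - <<'E'
from pl2 import *
o=ori(np.pi/2,.65)
K=lambda ph:(-157,-80+215*np.cos(ph),70+215*np.sin(ph)-4)
plan2([(K(a),o,3,60,0) for a in np.linspace(.8,.925,9)[1:]]+[(K(.925),o,3,60,3)])
E
```

```text
bright at [(1.46, 185), (1.47, 250)]
[463.5 249.7 204.1] [-146.5   71. ]
[[[-1,-3,-2],[0,0,0],3],[[-2,-5,-4],[0,0,0],3],[[-4,-8,-5],[0,0,0],3],[[-5,-10,-7],[0,0,0],3],[[-6,-13,-9],[0,0,0],3],[[-8,-16,-10],[0,0,0],3],[[-9,-18,-12],[0,0,0],3],[[-10,-21,-14],[0,0,0],3]]
[[[0,0,0],[0,0,0],3],[[0,0,0],[0,0,0],3],[[0,0,0],[0,0,0],3],[[0,0,0],[0,0,0],3]]
end TCP [462.3 227.9 222.6] grasp tester [-157.3   49.2]
```

Emit:
step_arm(moves=[[[-1,-3,-2],[0,0,0],3],[[-2,-5,-4],[0,0,0],3],[[-4,-8,-5],[0,0,0],3],[[-5,-10,-7],[0,0,0],3],[[-6,-13,-9],[0,0,0],3],[[-8,-16,-10],[0,0,0],3],[[-9,-18,-12],[0,0,0],3],[[-10,-21,-14],[0,0,0],3]])

```text
clock: 24.77
tcp_pos: [0.4616, 0.2296, 0.2216]
orientation: [0.317, 0.041, 0.947, -0.012]
wrist_force: [4.0, 6.9, 2.5]
finger_gap: 0.0081
grip_force: 68.5
```

Emit:
step_arm(moves=[[[0,0,0],[0,0,0],3],[[0,0,0],[0,0,0],3],[[0,0,0],[0,0,0],3],[[0,0,0],[0,0,0],3]])

```text
clock: 25.1
tcp_pos: [0.4617, 0.2294, 0.2218]
orientation: [0.317, 0.041, 0.947, -0.012]
wrist_force: [1.0, 5.7, 5.8]
finger_gap: 0.0085
grip_force: 69.1
```

```bash
python3 ang.py
python3 - <<'E'
from pl2 import *
p,q=state(); g=p-19*q.as_matrix()[:,2]; print(w2t(*g[:2]).round(1),g[2].round(1))
o=ori(np.pi/2,.65)
plan2([((-157.3,49.2,237.8),o,28,30,3),((-250,49,237.8),o,28,31,2)])
E
```

```text
bright at [(1.46, 185), (1.47, 250)]
[461.7 229.4 221.7] [-146.6   50.7]
[-158.    50.6] 236.9
[[[0,0,0],[0,0,0],28],[[0,0,0],[0,0,0],28],[[0,0,0],[0,0,0],28],[[0,0,0],[0,0,0],28],[[25,0,-19],[0,0,0],28],[[49,0,-37],[0,0,0],28],[[74,0,-56],[0,0,0],28],[[74,0,-56],[0,0,0],28]]
[[[0,0,0],[0,0,0],28]]
end TCP [369.9 236.  222.5] grasp tester [-250.1   49.1]
```

Emit:
step_arm(moves=[[[0,0,0],[0,0,0],28],[[0,0,0],[0,0,0],28],[[0,0,0],[0,0,0],28],[[0,0,0],[0,0,0],28],[[25,0,-19],[0,0,0],28],[[49,0,-37],[0,0,0],28],[[74,0,-56],[0,0,0],28],[[74,0,-56],[0,0,0],28]])

```text
clock: 25.82
tcp_pos: [0.3633, 0.2343, 0.2178]
orientation: [0.314, 0.039, 0.949, -0.016]
wrist_force: [-0.6, 0.5, -0.1]
finger_gap: 0.0278
grip_force: 0.0
```

```bash
cat > ra.py <<'E'
from pl2 import *
def rodang():
    im,pt=snap('top','tr.png'); g=im.max(2).astype(np.float32); S=[]; A=np.arange(.6,1.1,.01)
    for a in A:
        P=np.array([[*t2w(x,-80+215*np.cos(a))/1000,(70+215*np.sin(a))/1000] for x in range(-164,-128,3)]); uv=proj(pt,P).astype(np.float32)
        S.append(cv2.remap(g,uv[:,:1],uv[:,1:],cv2.INTER_LINEAR).mean())
    S=np.array(S); k=S<S.min()+25; print('rod',A[k].mean().round(3),A[k].round(2),S.min())
rodang()
E
python3 ang.py; python3 ra.py
```

```text
bright at [(1.46, 183), (1.47, 250)]
[365.5 235.2 218.9] [-242.8   47.9]
rod 0.918 [0.88 0.89 0.92 0.93 0.94 0.95] 12.985026
```

The rod reads about 0.92. I'll straddle the hood's top edge loosely with the open fingers, walk it down onto the rod, then lift off.

Run:
```python
from pl2 import *
o=ori(np.pi/2,.65); o1=ori(np.pi/2,0)
E=lambda th:(30,130-255*np.cos(th)+2.5,115+255*np.sin(th)+5.5)
e=E(1.467)
plan2([((-235,60,400),o,22,41,0),((30,e[1],430),o1,22,40,2),(e,o1,22,30,2)],cmd=state())
print('low'); plan2([(E(t),o1,22,60,0) for t in np.linspace(1.467,1.255,13)[1:]]+[(E(1.255),o1,22,60,4)])
```

```text
[[[-23,2,-24],[0,0,0],22],[[-45,4,-49],[0,0,0],22],[[-68,7,-73],[0,0,0],22],[[-91,9,-97],[0,-0.01,0],22],[[-113,11,-121],[0,-0.01,0],22],[[-145,17,-103],[0,0.09,0],22],[[-176,24,-84],[0,0.18,0],22],[[-207,30,-65],[0,0.27,0],22]]
[[[-35,7,10],[0,0.1,0],22],[[-70,13,19],[0,0.19,0],22],[[-105,20,29],[0,0.28,0],22],[[-140,26,39],[0,0.37,0],22],[[-140,26,39],[0,0.37,0],22],[[-140,26,39],[0,0.37,0],22],[[-130,26,65],[0,0.37,0],22],[[-120,26,91],[0,0.37,0],22]]
[[[0,0,0],[0,0,0],22],[[0,0,0],[0,0,0],22]]
end TCP [642.5 268.6 354.9] grasp tester [ 30.  105.7]
low
[[[0,-4,0],[0,0,0],22],[[0,-9,1],[0,0,0],22],[[0,-13,2],[0,0,0],22],[[0,-17,2],[0,0,0],22],[[0,-22,3],[0,0,0],22],[[0,-26,4],[0,0,0],22],[[0,-31,5],[0,0,0],22],[[0,-35,6],[0,0,0],22]]
[[[0,-4,1],[0,0,0],22],[[0,-9,2],[0,0,0],22],[[0,-13,4],[0,0,0],22],[[0,-17,5],[0,0,0],22],[[0,-17,5],[0,0,0],22],[[0,-17,5],[0,0,0],22],[[0,-17,5],[0,0,0],22],[[0,-17,5],[0,0,0],22]]
[[[0,0,0],[0,0,0],22]]
end TCP [638.1 216.8 344.1] grasp tester [30.2 53.7]
```

Emit:
step_arm(moves=[[[-23,2,-24],[0,0,0],22],[[-45,4,-49],[0,0,0],22],[[-68,7,-73],[0,0,0],22],[[-91,9,-97],[0,-0.01,0],22],[[-113,11,-121],[0,-0.01,0],22],[[-145,17,-103],[0,0.09,0],22],[[-176,24,-84],[0,0.18,0],22],[[-207,30,-65],[0,0.27,0],22]])

```text
clock: 26.58
tcp_pos: [0.4991, 0.2551, 0.3991]
orientation: [0.186, 0.043, 0.982, -0.007]
wrist_force: [0.3, 2.2, 1.5]
finger_gap: 0.0218
grip_force: 0.0
```

Emit:
step_arm(moves=[[[-35,7,10],[0,0.1,0],22],[[-70,13,19],[0,0.19,0],22],[[-105,20,29],[0,0.28,0],22],[[-140,26,39],[0,0.37,0],22],[[-140,26,39],[0,0.37,0],22],[[-140,26,39],[0,0.37,0],22],[[-130,26,65],[0,0.37,0],22],[[-120,26,91],[0,0.37,0],22]])

```text
clock: 27.25
tcp_pos: [0.6535, 0.267, 0.3511]
orientation: [0.001, 0.046, 0.999, -0.001]
wrist_force: [3.0, 0.3, -2.0]
finger_gap: 0.022
grip_force: 0.0
```

Emit:
step_arm(moves=[[[0,0,0],[0,0,0],22],[[0,0,0],[0,0,0],22]])

```text
clock: 27.42
tcp_pos: [0.643, 0.2661, 0.3524]
orientation: [-0.005, 0.045, 0.999, -0.003]
wrist_force: [0.3, -0.5, 1.1]
finger_gap: 0.022
grip_force: 0.0
```

```bash
python3 ang.py; python3 ra.py; python3 -c "
from pl2 import *
print(state()[1].as_matrix().round(3)[:,2])"
```

```text
bright at [(1.46, 179), (1.47, 246)]
[644.3 267.  359.3] [ 32.  104.3]
rod 0.91 [0.87 0.88 0.89 0.9  0.91 0.92 0.93 0.94 0.95] 13.298828
[ 0.011 -0.    -1.   ]
```

Straddling. Next, lower.

Emit:
step_arm(moves=[[[0,-4,0],[0,0,0],22],[[0,-9,1],[0,0,0],22],[[0,-13,2],[0,0,0],22],[[0,-17,2],[0,0,0],22],[[0,-22,3],[0,0,0],22],[[0,-26,4],[0,0,0],22],[[0,-31,5],[0,0,0],22],[[0,-35,6],[0,0,0],22]])

```text
clock: 28.18
tcp_pos: [0.6408, 0.2324, 0.3531]
orientation: [0.002, 0.044, 0.999, -0.001]
wrist_force: [0.5, 0.8, -0.4]
finger_gap: 0.0221
grip_force: 0.0
```

Emit:
step_arm(moves=[[[0,-4,1],[0,0,0],22],[[0,-9,2],[0,0,0],22],[[0,-13,4],[0,0,0],22],[[0,-17,5],[0,0,0],22],[[0,-17,5],[0,0,0],22],[[0,-17,5],[0,0,0],22],[[0,-17,5],[0,0,0],22],[[0,-17,5],[0,0,0],22]])

```text
clock: 28.85
tcp_pos: [0.6395, 0.2163, 0.3483]
orientation: [0.002, 0.044, 0.999, -0.001]
wrist_force: [-0.4, -0.3, -0.3]
finger_gap: 0.0218
grip_force: 0.0
```

```bash
python3 ang.py; python3 ra.py
```

```text
bright at []
[639.5 216.4 348.3] [31.7 53.4]
rod 0.915 [0.88 0.89 0.9  0.91 0.92 0.93 0.94 0.95] 10.831136
```

Emit:
step_arm(moves=[[[0,0,-15],[0,0,0],22],[[0,0,-30],[0,0,0],22],[[0,0,-50],[0,0,0],22],[[30,-50,-70],[0,0,0],22],[[60,-90,-70],[0,0,0],22],[[60,-120,-70],[0,0,0],22],[[60,-150,-70],[0,0,0],22],[[60,-150,-70],[0,0,0],22]])

```text
clock: 29.62
tcp_pos: [0.565, 0.0666, 0.4198]
orientation: [0.003, 0.046, 0.999, -0.002]
wrist_force: [1.1, 0.5, 0.1]
finger_gap: 0.0223
grip_force: 0.0
```

```bash
python3 ang.py; python3 ra.py
python3 - <<'E'
from h import *
a=cv2.imread('pics/tr.png')[90:310,80:460]; snap('scene','s8.png'); s=cv2.imread('pics/s8.png')[150:450,240:540]
cv2.imwrite('pics/m8.png',np.hstack([cv2.resize(a,(518,300)),cv2.resize(s,(282,300))]))
E
```

```text
bright at []
[565.6  68.9 419.5] [ -28.8 -100. ]
rod 0.82 [0.6  0.61 0.62 0.63 0.64 0.65 0.66 0.67 0.68 0.69 0.7  0.71 0.72 0.73
 0.74 0.75 0.76 0.77 0.78 0.79 0.8  0.81 0.82 0.83 0.84 0.85 0.86 0.87
 0.88 0.89 0.9  0.91 0.92 0.93 0.94 0.95 0.96 0.97 0.98 0.99 1.   1.01
 1.02 1.03 1.04] 78.94132
```

View pics/m8.png

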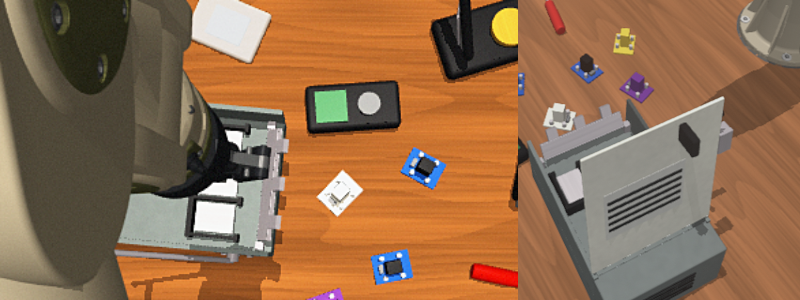

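The scene view shows the hood still at about 1.45; the opened fingertips stand farther back and missed the edge. I'll repeat with the fingers 13 mm lower.

```bash
python3 ang.py >/dev/null
python3 - <<'E'
from pl2 import *
o1=ori(np.pi/2,0)
E=lambda th:(30,130-255*np.cos(th)+2.5,115+255*np.sin(th)-9)
e=E(1.46)
plan2([((30,-20,440),o1,24,40,0),((30,e[1],425),o1,24,35,3),(e,o1,24,25,2)],cmd=state())
print('low'); plan2([(E(t),o1,24,60,0) for t in np.linspace(1.46,1.255,15)[1:]]+[(E(1.255),o1,24,60,4)])
E
```

```text
[[[-19,25,-1],[0,0,0],24],[[-39,51,-2],[0,0,0],24],[[-58,76,-2],[0,0,0],24],[[-58,107,1],[0,0,0],24],[[-58,138,5],[0,0,0],24],[[-58,169,9],[0,0,0],24],[[-58,201,12],[0,0,0],24],[[-58,201,12],[0,0,0],24]]
[[[0,0,0],[0,0,0],24],[[0,0,0],[0,0,0],24],[[0,0,22],[0,0,0],24],[[0,0,44],[0,0,0],24],[[0,0,66],[0,0,0],24],[[0,0,66],[0,0,0],24],[[0,0,66],[0,0,0],24]]
end TCP [642.1 267.6 340.4] grasp tester [ 29.7 104.7]
low
[[[0,-4,0],[0,0,0],24],[[0,-8,1],[0,0,0],24],[[0,-11,1],[0,0,0],24],[[0,-15,2],[0,0,0],24],[[0,-19,3],[0,0,0],24],[[0,-22,3],[0,0,0],24],[[0,-26,4],[0,0,0],24],[[0,-30,5],[0,0,0],24]]
[[[0,-3,1],[0,0,0],24],[[0,-7,2],[0,0,0],24],[[0,-11,3],[0,0,0],24],[[0,-14,4],[0,0,0],24],[[0,-18,5],[0,0,0],24],[[0,-21,6],[0,0,0],24],[[0,-21,6],[0,0,0],24],[[0,-21,6],[0,0,0],24]]
[[[0,0,0],[0,0,0],24],[[0,0,0],[0,0,0],24],[[0,0,0],[0,0,0],24]]
end TCP [637.7 216.8 329.4] grasp tester [29.8 53.7]
```

Emit:
step_arm(moves=[[[-19,25,-1],[0,0,0],24],[[-39,51,-2],[0,0,0],24],[[-58,76,-2],[0,0,0],24],[[-58,107,1],[0,0,0],24],[[-58,138,5],[0,0,0],24],[[-58,169,9],[0,0,0],24],[[-58,201,12],[0,0,0],24],[[-58,201,12],[0,0,0],24]])

```text
clock: 30.48
tcp_pos: [0.6356, 0.2732, 0.3954]
orientation: [-0.0, 0.04, 0.999, -0.0]
wrist_force: [-0.2, 1.0, -0.7]
finger_gap: 0.0238
grip_force: 0.0
```

Emit:
step_arm(moves=[[[0,0,0],[0,0,0],24],[[0,0,0],[0,0,0],24],[[0,0,22],[0,0,0],24],[[0,0,44],[0,0,0],24],[[0,0,66],[0,0,0],24],[[0,0,66],[0,0,0],24],[[0,0,66],[0,0,0],24]])

```text
clock: 31.07
tcp_pos: [0.6371, 0.2642, 0.3358]
orientation: [0.004, 0.044, 0.999, -0.0]
wrist_force: [-0.8, 0.3, 0.2]
finger_gap: 0.0238
grip_force: 0.0
```

Emit:
step_arm(moves=[[[0,-4,0],[0,0,0],24],[[0,-8,1],[0,0,0],24],[[0,-11,1],[0,0,0],24],[[0,-15,2],[0,0,0],24],[[0,-19,3],[0,0,0],24],[[0,-22,3],[0,0,0],24],[[0,-26,4],[0,0,0],24],[[0,-30,5],[0,0,0],24]])

```text
clock: 31.73
tcp_pos: [0.6353, 0.2351, 0.3305]
orientation: [0.005, 0.044, 0.999, 0.0]
wrist_force: [0.5, 0.6, 0.0]
finger_gap: 0.0237
grip_force: 0.0
```

Emit:
step_arm(moves=[[[0,-3,1],[0,0,0],24],[[0,-7,2],[0,0,0],24],[[0,-11,3],[0,0,0],24],[[0,-14,4],[0,0,0],24],[[0,-18,5],[0,0,0],24],[[0,-21,6],[0,0,0],24],[[0,-21,6],[0,0,0],24],[[0,-21,6],[0,0,0],24]])

```text
clock: 32.4
tcp_pos: [0.6335, 0.2143, 0.3246]
orientation: [0.005, 0.044, 0.999, 0.0]
wrist_force: [0.6, -0.2, -0.3]
finger_gap: 0.024
grip_force: 0.0
```

```bash
python3 ra.py
cat > sa.py <<'E'
from pl2 import *
# hood angle from scene camera: white plate top face edge at hood x=80 (free edge), transition along theta
def sa(x=85):
    im,ps=snap('scene','sx.png'); g=im.min(2).astype(np.float32)
    A=np.arange(1.1,1.53,.01); V=[]
    for th in A:
        P=np.array([[*t2w(x_,130-(251)*np.cos(th)+5*np.sin(th))/1000,(115+251*np.sin(th)+5*np.cos(th))/1000] for x_ in range(60,104,4)]); uv=proj(ps,P).astype(np.float32)
        Q=np.array([[*t2w(x_,130-(260)*np.cos(th)+5*np.sin(th))/1000,(115+260*np.sin(th)+5*np.cos(th))/1000] for x_ in range(60,104,4)]); uq=proj(ps,Q).astype(np.float32)
        f=lambda u:cv2.remap(g,u[:,:1],u[:,1:],cv2.INTER_LINEAR).mean()
        V.append(f(uv)-f(uq))
    V=np.array(V); i=V.argmax(); print('hood(scene)',A[i].round(3),V[max(0,i-3):i+4].round(0))
sa()
E
python3 sa.py
```

```text
rod 0.915 [0.88 0.89 0.9  0.91 0.92 0.93 0.94 0.95] 11.055664
hood(scene) 1.22 [ 11. -10.  44.  80.  50.  27.  35.]
```

Emit:
step_arm(moves=[[[0,0,-15],[0,0,0],24],[[0,0,-35],[0,0,0],24],[[0,0,-65],[0,0,0],24],[[0,0,-90],[0,0,0],24],[[20,-35,-90],[0,0,0],24],[[60,-70,-90],[0,0,0],24],[[60,-100,-90],[0,0,0],24],[[60,-130,-90],[0,0,0],24]])

```text
clock: 33.17
tcp_pos: [0.5604, 0.0905, 0.414]
orientation: [0.005, 0.042, 0.999, 0.0]
wrist_force: [1.3, -0.0, 0.1]
finger_gap: 0.0241
grip_force: 0.0
```

Emit:
step_arm(moves=[[[40,-20,0],[0,0,0],40],[[80,-40,0],[0,0,0],40],[[110,-70,0],[0,0,0],40],[[140,-100,0],[0,0,0],40],[[160,-130,0],[0,0,0],40],[[170,-160,0],[0,0,0],40],[[170,-190,0],[0,0,0],40],[[170,-190,0],[0,0,0],40]])

```text
clock: 33.83
tcp_pos: [0.3748, -0.0878, 0.4126]
orientation: [0.005, 0.046, 0.999, -0.001]
wrist_force: [-0.0, -0.4, -0.2]
finger_gap: 0.0398
grip_force: 0.0
```

```bash
python3 sa.py; python3 ang.py; python3 ra.py
python3 - <<'E'
from h import *
a=cv2.imread('pics/ta.png')[90:310,80:460]; s=cv2.imread('pics/sx.png')[150:450,240:540]
cv2.imwrite('pics/m9.png',np.hstack([cv2.resize(a,(500,300)),s]))
E
```

```text
hood(scene) 1.22 [11. -9. 41. 77. 45. 24. 32.]
bright at [(1.25, 232), (1.26, 187)]
[375.5 -85.  412.5] [-204.7 -270.1]
rod 0.918 [0.88 0.89 0.92 0.93 0.94 0.95] 12.152669
```

View pics/m9.png

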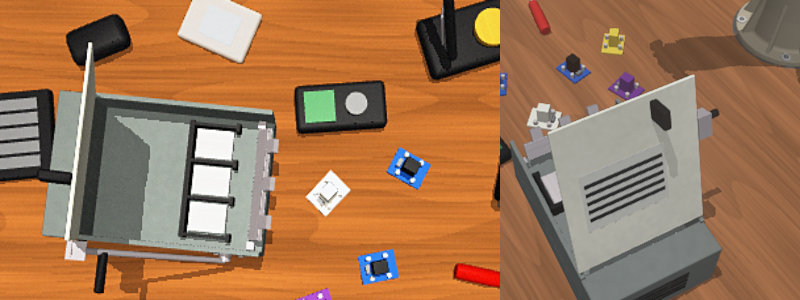

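The hood rests propped: 1.255, rod 0.918, tip under the socket at (75,252) in the left half. Now I'll locate the boards and nests numerically.

```bash
cat > bn.py <<'E'
from pl2 import *
im,pt=snap('top'); B=bluerects(im,pt)
for b in B: print('board',b,'tester-rel yaw',b[4]-np.degrees(TYAW))
m=(im.min(2)>225).astype(np.uint8)
for c in cv2.findContours(m,cv2.RETR_EXTERNAL,cv2.CHAIN_APPROX_NONE)[0]:
    if cv2.contourArea(c)<150: continue
    w=plane(pt,c[:,0,:].astype(float),.060)*1000; t=np.array([w2t(*v[:2]) for v in w])
    if abs(t[:,0].mean())<100 and -110<t[:,1].mean()<20:
        r=cv2.minAreaRect(t.astype(np.float32)); print('nest bed',np.round(r[0],1),np.round(r[1],1),round(r[2],1), 'x',t[:,0].min().round(1),t[:,0].max().round(1),'y',t[:,1].min().round(1),t[:,1].max().round(1))
E
python3 bn.py
```

```text
board (469.7, -147.0, 59.4, 45.4, -78.5) tester-rel yaw -73.42932351309221
board (628.7, -198.7, 60.1, 46.2, 61.8) tester-rel yaw 66.87067648690778
nest bed [-55.2 -43.9] [57.4 43.5] 89.9 x -77.0 -33.5 y -72.6 -15.1
nest bed [  0.8 -44. ] [57.5 43.5] 89.9 x -21.0 22.5 y -72.8 -15.3
nest bed [ 57.1 -43.8] [57.6 43.6] 89.9 x 35.3 78.9 y -72.6 -14.9
```

Nests are at tester x ≈ −56, 0 and 56 with y ≈ −45, which agrees within 1 mm. Next I'll hover near board A so the wrist camera can refine the pick.

```bash
cat >> pl2.py <<'E'
def oriw(psi): return ori(psi-TYAW,0)
def W(x,y,z): return (*w2t(x,y),z)
E
python3 - <<'E'
from pl2 import *
p=imaging.camera_params('wrist'); P,q=state()
for d in (0,50,80):
    g=P+q.apply([d,0,0]); print(d,proj(p,np.array([[g[0]/1000,g[1]/1000,P[2]/1000-.16]])).round(0))
o=oriw(np.radians(101.5)); tx=o.as_matrix()[:,0]
c=np.array([469.7,-147.0])-50*tx[:2]
plan2([(W(c[0],c[1],260),o,60,40,0),(W(c[0],c[1],190),o,60,35,3)],cmd=(P,q))
E
```

```text
0 [[323. 211.]]
50 [[323. 157.]]
80 [[323. 122.]]
[[[-24,-7,29],[0,0,-0.05],60],[[-48,-14,58],[0,0,-0.1],60],[[-73,-20,86],[0,0,-0.14],60],[[-97,-27,115],[0,0.01,-0.19],60],[[-121,-34,144],[0,0.01,-0.24],60],[[-145,-41,173],[0,0.01,-0.29],60],[[-145,-41,208],[0,0.01,-0.29],60],[[-145,-41,243],[0,0.01,-0.29],60]]
[[[0,0,0],[0,0,0],60],[[0,0,0],[0,0,0],60],[[0,0,0],[0,0,0],60]]
end TCP [ 519.  -137.2  170.8] grasp tester [ -57.1 -309.4]
```

Run:
```python
from pl2 import *
o=oriw(np.radians(101.5))
plan2([(W(469.7,-147,260),o,60,40,0),(W(469.7,-147,190),o,60,35,3)],cmd=state())
```

```text
[[[-16,-9,29],[0,0,-0.05],60],[[-32,-18,57],[0,0,-0.1],60],[[-49,-28,86],[0,0,-0.14],60],[[-65,-37,115],[0,0.01,-0.19],60],[[-81,-46,144],[0,0.01,-0.24],60],[[-97,-55,172],[0,0.01,-0.29],60],[[-97,-55,207],[0,0.01,-0.29],60],[[-97,-55,242],[0,0.01,-0.29],60]]
[[[0,0,0],[0,0,0],60],[[0,0,0],[0,0,0],60],[[0,0,0],[0,0,0],60]]
end TCP [ 469.9 -146.9  171.3] grasp tester [-105.1 -323.5]
```

Emit:
step_arm(moves=[[[-16,-9,29],[0,0,-0.05],60],[[-32,-18,57],[0,0,-0.1],60],[[-49,-28,86],[0,0,-0.14],60],[[-65,-37,115],[0,0.01,-0.19],60],[[-81,-46,144],[0,0.01,-0.24],60],[[-97,-55,172],[0,0.01,-0.29],60],[[-97,-55,207],[0,0.01,-0.29],60],[[-97,-55,242],[0,0.01,-0.29],60]])

```text
clock: 34.7
tcp_pos: [0.4713, -0.1464, 0.1695]
orientation: [-0.0, -0.103, 0.995, -0.0]
wrist_force: [0.4, -0.9, -0.3]
finger_gap: 0.0603
grip_force: 0.0
```

Emit:
step_arm(moves=[[[0,0,0],[0,0,0],60],[[0,0,0],[0,0,0],60],[[0,0,0],[0,0,0],60],[[0,0,0],[0,0,0],60]])

```text
clock: 35.03
tcp_pos: [0.4717, -0.1477, 0.174]
orientation: [0.002, -0.102, 0.995, -0.002]
wrist_force: [-0.0, 0.1, -0.5]
finger_gap: 0.0599
grip_force: 0.0
```

```bash
cat > wb.py <<'E'
from pl2 import *
im,p=snap('wrist','wb.png'); print('wrist',[b for b in bluerects(im,p)]); P,q=state(); print('tcp',P.round(1),np.degrees(np.arctan2(*q.as_matrix()[1::-1,1])).round(2),q.as_matrix()[:,2].round(3))
im,p=snap('top'); print('top',bluerects(im,p))
E
python3 wb.py
python3 - <<'E'
from pl2 import *
o=oriw(np.radians(101.5)); g=(469.7,-147,36)
plan2([(W(*g),o,60,40,2),(W(*g),o,5,40,6)])
E
```

```text
wrist [(629.5, -178.0, 57.5, 30.2, 7.0), (468.3, -147.6, 58.5, 43.7, -78.3)]
tcp [ 471.6 -147.9  173.9] 101.65 [ 0.004 -0.003 -1.   ]
top [(628.7, -198.7, 60.1, 46.2, 61.8)]
[[[0,0,39],[0,0,0],60],[[0,0,77],[0,0,0],60],[[0,0,116],[0,0,0],60],[[0,0,154],[0,0,0],60],[[0,0,154],[0,0,0],60],[[0,0,154],[0,0,0],60],[[0,0,154],[0,0,0],5],[[0,0,154],[0,0,0],5]]
[[[0,0,0],[0,0,0],5],[[0,0,0],[0,0,0],5],[[0,0,0],[0,0,0],5],[[0,0,0],[0,0,0],5],[[0,0,0],[0,0,0],5]]
end TCP [ 469.9 -147.    17.3] grasp tester [-105.1 -323.6]
```

Emit:
step_arm(moves=[[[3,0,39],[0,0,0],60],[[3,0,77],[0,0,0],60],[[3,0,116],[0,0,0],60],[[3,0,146],[0,0,0],60],[[3,0,155],[0,0,0],60],[[3,0,155],[0,0,0],60],[[3,0,155],[0,0,0],60],[[3,0,155],[0,0,0],5]], grip_force=60)

```text
clock: 35.8
tcp_pos: [0.4688, -0.1493, 0.0185]
orientation: [0.001, -0.101, 0.995, -0.002]
wrist_force: [-0.2, 0.3, -0.7]
finger_gap: 0.0492
grip_force: 0.0
```

Emit:
step_arm(moves=[[[0,0,0],[0,0,0],5],[[0,0,0],[0,0,0],5],[[0,0,0],[0,0,0],5],[[0,0,0],[0,0,0],5],[[0,0,0],[0,0,0],5],[[0,0,0],[0,0,0],5]])

```text
clock: 36.3
tcp_pos: [0.4683, -0.1489, 0.0183]
orientation: [0.001, -0.101, 0.995, -0.001]
wrist_force: [-0.3, 0.8, 8.8]
finger_gap: 0.0188
grip_force: 58.4
```

Run:
```python
from pl2 import *
P,q=state(); print(P.round(1),q.as_matrix()[:,2].round(3),telemetry.get_state()['finger_gap'])
im,p=snap('wrist','wb2.png'); print(bluerects(im,p))
d=json.load(open('cmd2.json')); c=np.array(d[0])+R.from_quat(d[1]).apply([3,0,1]); print('cmd',c.round(1))
# nest2 first
o=oriw(np.radians(101.5)); o2=ori(np.pi/2,0)
plan2([(W(c[0],c[1],200),o,5,40,0),((56.6,-44.3,200),o2,5,38,4)],cmd=(c,R.from_quat(d[1])))
```

```text
[ 468.3 -148.9   18.3] [ 0.003 -0.003 -1.   ] 0.018753856785594384
[(465.4, -149.6, 59.1, 39.7, -78.3)]
cmd [ 466.9 -147.6   16.3]
[[[0,0,-33],[0,0,0],5],[[0,0,-66],[0,0,0],5],[[0,0,-99],[0,0,0],5],[[0,0,-132],[0,0,0],5],[[0,0,-165],[0,0,0],5],[[-26,24,-165],[0,0,0.03],5],[[-53,49,-165],[0,0,0.07],5],[[-79,74,-165],[0,0,0.1],5]]
[[[-24,27,0],[0,0,0.03],5],[[-48,54,0],[0,0,0.06],5],[[-72,81,0],[0,0,0.09],5],[[-96,108,0],[0,0,0.13],5],[[-120,135,0],[0,0,0.16],5],[[-144,162,0],[0,0,0.19],5],[[-144,162,0],[0,0,0.19],5],[[-144,162,0],[0,0,0.19],5]]
[[[0,0,0],[0,0,0],5],[[0,0,0],[0,0,0],5]]
end TCP [656.1 116.8 181.1] grasp tester [ 57.  -44.3]
```

Emit:
step_arm(moves=[[[0,0,-33],[0,0,0],5],[[0,0,-66],[0,0,0],5],[[0,0,-99],[0,0,0],5],[[0,0,-132],[0,0,0],5],[[0,0,-165],[0,0,0],5],[[-26,24,-165],[0,0,0.03],5],[[-53,49,-165],[0,0,0.07],5],[[-79,74,-165],[0,0,0.1],5]])

```text
clock: 37.02
tcp_pos: [0.5309, -0.0594, 0.1833]
orientation: [0.002, -0.049, 0.999, -0.001]
wrist_force: [-0.0, -0.7, -0.1]
finger_gap: 0.0049
grip_force: 0.0
```

Emit:
step_arm(moves=[[[-24,27,0],[0,0,0.03],5],[[-48,54,0],[0,0,0.06],5],[[-72,81,0],[0,0,0.09],5],[[-96,108,0],[0,0,0.13],5],[[-120,135,0],[0,0,0.16],5],[[-144,162,0],[0,0,0.19],5],[[-144,162,0],[0,0,0.19],5],[[-144,162,0],[0,0,0.19],5]])

```text
clock: 37.68
tcp_pos: [0.6565, 0.1181, 0.1804]
orientation: [-0.0, 0.042, 0.999, -0.0]
wrist_force: [-0.4, -0.2, 0.4]
finger_gap: 0.0049
grip_force: 0.0
```

Emit:
step_arm(moves=[[[0,0,0],[0,0,0],5],[[0,0,0],[0,0,0],5],[[0,0,0],[0,0,0],5],[[0,0,0],[0,0,0],5]])

```text
clock: 38.02
tcp_pos: [0.6556, 0.1151, 0.1815]
orientation: [-0.0, 0.044, 0.999, -0.0]
wrist_force: [-0.1, -0.3, 0.2]
finger_gap: 0.0052
grip_force: 0.0
```

```bash
cat > hv.py <<'E'
from pl2 import *
im,p=snap('wrist','hv.png'); P,q=state(); t=w2t(*P[:2]); print('tcp',P.round(1),'tester',t.round(1),'yaw rel',np.degrees(np.arctan2(*q.as_matrix()[1::-1,1])-TYAW).round(2),'z',q.as_matrix()[:,2].round(4),'gap',telemetry.get_state()['finger_gap'])
print('board held (plane at tcp-13):',[(b,w2t(b[0],b[1]).round(1)) for b in bluerects(im,p,z=P[2]/1000-.013)])
m=(im.min(2)>np.percentile(im.min(2),90)).astype(np.uint8)
for c in cv2.findContours((im.min(2)>150).astype(np.uint8),cv2.RETR_EXTERNAL,cv2.CHAIN_APPROX_NONE)[0]:
    if cv2.contourArea(c)<600: continue
    w=plane(p,c[:,0,:].astype(float),.060)*1000; tt=np.array([w2t(*v[:2]) for v in w]); print('white',tt.min(0).round(1),tt.max(0).round(1),'mid',((tt.min(0)+tt.max(0))/2).round(1))
im,p=snap('top','hvt.png'); s=imaging.read_camera('scene'); cv2.imwrite('pics/hvs.png',s[:,:,::-1])
E
python3 hv.py
```

```text
tcp [655.7 115.2 181.5] tester [ 56.8 -45.9] yaw rel 89.98 z [-1.e-04 -8.e-04 -1.e+00] gap 0.004786976710160294
board held (plane at tcp-13): [((606.1, -38.4, 24.1, 21.5, -26.8), array([  21. , -203.3])), ((522.5, -11.3, 22.8, 14.0, -74.0), array([ -64.7, -183.7]))]
white [170.6 -59.7] [254.  -32.4] mid [212.3 -46. ]
white [ 33.5 -75. ] [ 77.9 -14.5] mid [ 55.7 -44.8]
white [-22.1 -74.6] [ 20.4 -15.7] mid [ -0.9 -45.2]
white [ -31.7 -230.9] [  30.1 -169.9] mid [  -0.8 -200.4]
white [-77.4 -72.9] [-35.1 -15.5] mid [-56.3 -44.2]
white [ -90.8 -165. ] [  94.6 -128.9] mid [   1.9 -147. ]
```

The board was lost on the way (the grip slackened or slipped). The wrist view confirms the nests at tester x −56, 0, 56. I'll find the board again.

Run:
```python
from h import *
for f,n in [('hvt','top'),('hvs','scene')]:
    im=cv2.imread(f'pics/{f}.png')[:,:,::-1]; p=imaging.camera_params(n)
    print(n,bluerects(np.ascontiguousarray(im),p))
a=cv2.imread('pics/hvt.png')[90:390,200:520]; b=cv2.imread('pics/hvs.png')[100:400,150:470]
cv2.imwrite('pics/m10.png',cv2.resize(np.hstack([a,b]),(800,375)))
```

```text
top [(464.3, -149.1, 59.2, 45.4, -72.6), (628.7, -198.7, 60.1, 46.2, 61.8)]
scene [(627.9, -200.0, 60.7, 44.1, 60.8), (-152.0, 45.1, 129.2, 41.7, 86.0)]
```

View pics/m10.png

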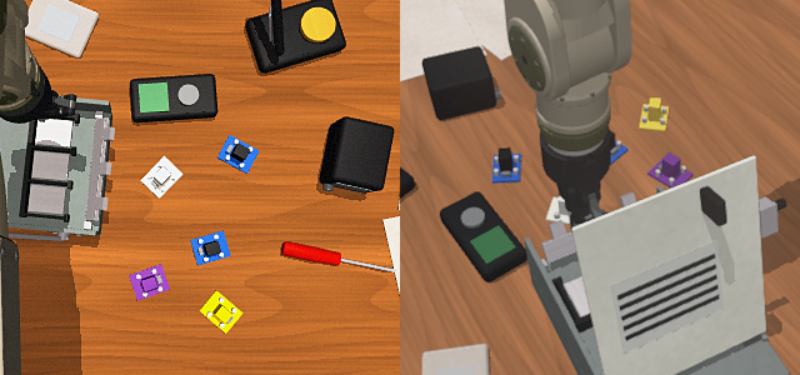

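The top view shows board A at about (209,247) in the left half, shifted and turned slightly, so it slipped at the lift. I'll regrip it lower and harder.

Run:
```python
from pl2 import *
o=oriw(np.radians(107.4))
plan2([(W(464.3,-149.1,190),o,60,40,0),(W(464.3,-149.1,140),o,60,30,4)],cmd=None)
```

```text
[[[19,-31,1],[0,0,-0.04],60],[[37,-63,2],[0,0,-0.09],60],[[56,-94,3],[0,0,-0.13],60],[[75,-125,5],[0,0,-0.17],60],[[93,-156,6],[0,0,-0.22],60],[[112,-188,7],[0,0,-0.26],60],[[131,-219,8],[0,0,-0.3],60],[[149,-250,9],[0,0,-0.35],60]]
[[[29,-23,1],[0,0,-0.04],60],[[29,-23,26],[0,0,-0.04],60],[[29,-23,51],[0,0,-0.04],60],[[29,-23,51],[0,0,-0.04],60],[[29,-23,51],[0,0,-0.04],60],[[29,-23,51],[0,0,-0.04],60],[[29,-23,51],[0,0,-0.04],60]]
end TCP [ 463.8 -149.1  121.3] grasp tester [-111.  -326.1]
```

Emit:
step_arm(moves=[[[19,-31,1],[0,0,-0.04],60],[[37,-63,2],[0,0,-0.09],60],[[56,-94,3],[0,0,-0.13],60],[[75,-125,5],[0,0,-0.17],60],[[93,-156,6],[0,0,-0.22],60],[[112,-188,7],[0,0,-0.26],60],[[131,-219,8],[0,0,-0.3],60],[[149,-250,9],[0,0,-0.35],60]])

```text
clock: 38.83
tcp_pos: [0.4842, -0.1211, 0.1723]
orientation: [-0.0, -0.132, 0.991, -0.001]
wrist_force: [0.2, -0.3, 0.6]
finger_gap: 0.0606
grip_force: 0.0
```

Emit:
step_arm(moves=[[[29,-23,1],[0,0,-0.04],60],[[29,-23,26],[0,0,-0.04],60],[[29,-23,51],[0,0,-0.04],60],[[29,-23,51],[0,0,-0.04],60],[[29,-23,51],[0,0,-0.04],60],[[29,-23,51],[0,0,-0.04],60],[[29,-23,51],[0,0,-0.04],60],[[29,-23,51],[0,0,-0.04],60]])

```text
clock: 39.5
tcp_pos: [0.4648, -0.1497, 0.1225]
orientation: [0.001, -0.151, 0.989, -0.001]
wrist_force: [-0.3, 0.5, -0.0]
finger_gap: 0.0602
grip_force: 0.0
```

```bash
cat > wb.py <<'E'
from pl2 import *
P,q=state(); im,p=snap('wrist','wb.png'); print('tcp',P.round(1),np.degrees(np.arctan2(*q.as_matrix()[1::-1,1])).round(2),q.as_matrix()[:,2].round(3))
for b in bluerects(im,p):
    d=q.inv().apply([b[0]-P[0],b[1]-P[1],0]); print('wrist',b,'in tool',d.round(1))
# can layout in board frame: bright blobs near
b=min(bluerects(im,p),key=lambda b:np.hypot(b[0]-P[0],b[1]-P[1])); hsv=cv2.cvtColor(im,cv2.COLOR_RGB2HSV)
m=((hsv[:,:,1]<60)&(hsv[:,:,2]>140)).astype(np.uint8)
t=np.radians(b[4]); 
for c in cv2.findContours(m,cv2.RETR_EXTERNAL,cv2.CHAIN_APPROX_NONE)[0]:
    if cv2.contourArea(c)<15: continue
    (u,v),r=cv2.minEnclosingCircle(c); w=plane(p,[[u,v]],.014)[0]*1000; w2=plane(p,[[u+r,v]],.014)[0]*1000; d=w[:2]-np.array(b[:2])
    if np.hypot(*d)<45: print('bright: along long',round(d@[np.cos(t),np.sin(t)],1),'along short',round(d@[-np.sin(t),np.cos(t)],1),'r',round(np.linalg.norm(w2-w),1))
E
python3 wb.py
```

```text
tcp [ 464.8 -149.7  122.5] 107.39 [ 0.001 -0.002 -1.   ]
wrist (630.8, -171.6, 38.2, 16.6, -1.3) in tool [-151.9  -70.5    0.3]
wrist (462.2, -149.9, 58.6, 44.7, -73.6) in tool [ 2.5  0.6 -0. ]
bright: along long -14.4 along short 16.8 r 4.2
bright: along long 14.4 along short 16.8 r 4.5
bright: along long -17.4 along short -0.2 r 6.5
bright: along long -14.0 along short -15.0 r 3.8
bright: along long 14.0 along short -15.3 r 3.8
```

The grey part sits at long-axis −17 mm, under where the finger went. I'll grip across the 20 mm side instead.

Run:
```python
from pl2 import *
o=oriw(np.radians(16.8)); 
plan2([(W(462.5,-149,139),o,50,40,0),(W(462.5,-149,70),o,50,30,0),(W(462.5,-149,34),o,50,15,4),(W(462.5,-149,34),o,5,40,8)])
```

```text
[[[0,0,0],[0,0,0.11],50],[[0,0,0],[0,0,0.23],50],[[0,0,0],[0,0,0.34],50],[[0,0,0],[0,0,0.45],50],[[0,0,0],[0,0,0.56],50],[[1,0,1],[0,0,0.68],50],[[1,0,1],[0,0,0.79],50],[[1,0,1],[0,0,0.9],50]]
[[[0,0,0],[0,0,0.12],50],[[0,0,0],[0,0,0.23],50],[[0,0,0],[0,0,0.34],50],[[0,0,0],[0,0,0.45],50],[[0,0,0],[0,0,0.57],50],[[1,0,0],[0,0,0.68],50],[[1,0,23],[0,0,0.68],50],[[1,0,46],[0,0,0.68],50]]
[[[0,0,23],[0,0,0],50],[[0,0,35],[0,0,0],50],[[0,0,47],[0,0,0],50],[[0,0,59],[0,0,0],50],[[0,0,59],[0,0,0],50],[[0,0,59],[0,0,0],50],[[0,0,59],[0,0,0],50],[[0,0,59],[0,0,0],50]]
[[[0,0,0],[0,0,0],5],[[0,0,0],[0,0,0],5],[[0,0,0],[0,0,0],5],[[0,0,0],[0,0,0],5],[[0,0,0],[0,0,0],5],[[0,0,0],[0,0,0],5],[[0,0,0],[0,0,0],5],[[0,0,0],[0,0,0],5]]
[[[0,0,0],[0,0,0],5]]
end TCP [ 462.  -148.9   15.3] grasp tester [-112.8 -326.1]
```

Emit:
step_arm(moves=[[[0,0,0],[0,0,0.11],50],[[0,0,0],[0,0,0.23],50],[[0,0,0],[0,0,0.34],50],[[0,0,0],[0,0,0.45],50],[[0,0,0],[0,0,0.56],50],[[1,0,1],[0,0,0.68],50],[[1,0,1],[0,0,0.79],50],[[1,0,1],[0,0,0.9],50]])

```text
clock: 40.22
tcp_pos: [0.4632, -0.1498, 0.1208]
orientation: [0.0, 0.297, 0.955, -0.001]
wrist_force: [0.8, 0.3, -1.4]
finger_gap: 0.05
grip_force: 0.0
```

Emit:
step_arm(moves=[[[0,0,0],[0,0,0.12],50],[[0,0,0],[0,0,0.23],50],[[0,0,0],[0,0,0.34],50],[[0,0,0],[0,0,0.45],50],[[0,0,0],[0,0,0.57],50],[[1,0,0],[0,0,0.68],50],[[1,0,23],[0,0,0.68],50],[[1,0,46],[0,0,0.68],50]])

```text
clock: 40.88
tcp_pos: [0.464, -0.1501, 0.0756]
orientation: [0.003, 0.596, 0.803, -0.0]
wrist_force: [0.4, -0.0, -0.7]
finger_gap: 0.0499
grip_force: 0.0
```

Emit:
step_arm(moves=[[[0,0,23],[0,0,0],50],[[0,0,35],[0,0,0],50],[[0,0,47],[0,0,0],50],[[0,0,59],[0,0,0],50],[[0,0,59],[0,0,0],50],[[0,0,59],[0,0,0],50],[[0,0,59],[0,0,0],50],[[0,0,59],[0,0,0],50]])

```text
clock: 41.55
tcp_pos: [0.4627, -0.1497, 0.0162]
orientation: [0.001, 0.596, 0.803, -0.0]
wrist_force: [0.3, 0.3, -0.9]
finger_gap: 0.0494
grip_force: 0.0
```

Emit:
step_arm(moves=[[[0,0,0],[0,0,0],5],[[0,0,0],[0,0,0],5],[[0,0,0],[0,0,0],5],[[0,0,0],[0,0,0],5],[[0,0,0],[0,0,0],5],[[0,0,0],[0,0,0],5],[[0,0,0],[0,0,0],5],[[0,0,0],[0,0,0],5]], grip_force=90)

```text
clock: 42.22
tcp_pos: [0.4625, -0.1496, 0.016]
orientation: [0.001, 0.596, 0.803, -0.0]
wrist_force: [-0.5, 1.2, 5.7]
finger_gap: 0.0159
grip_force: 88.1
```

Emit:
step_arm(moves=[[[0,0,-8],[0,0,0],5],[[0,0,-16],[0,0,0],5],[[0,0,-28],[0,0,0],5],[[0,0,-40],[0,0,0],5],[[0,0,-40],[0,0,0],5]])

```text
clock: 42.63
tcp_pos: [0.4632, -0.1502, 0.0576]
orientation: [0.002, 0.596, 0.803, -0.0]
wrist_force: [-0.3, 0.1, -1.6]
finger_gap: 0.0157
grip_force: 88.2
```

Held. Carry it over nest 2.

Run:
```python
from pl2 import *
d=json.load(open('cmd2.json')); c=np.array(d[0])+[0,0,40]; q=R.from_quat(d[1]); o=ori(0,0)
plan2([(W(c[0],c[1],180),q,5,40,0),((56,-45,190),o,5,36,2),((56,-45,135),o,5,20,4)],cmd=(c,q))
```

```text
[[[0,0,-35],[0,0,0],5],[[0,0,-70],[0,0,0],5],[[0,0,-106],[0,0,0],5],[[20,26,-107],[0,0,0.04],5],[[40,52,-108],[0,0,0.08],5],[[59,78,-109],[0,0,0.11],5],[[79,105,-110],[0,0,0.15],5],[[99,131,-111],[0,0,0.19],5]]
[[[24,22,-1],[0,0,0.04],5],[[49,44,-2],[0,0,0.08],5],[[73,65,-3],[0,0,0.12],5],[[97,87,-4],[0,0,0.15],5],[[122,109,-5],[0,0,0.19],5],[[122,109,-5],[0,0,0.19],5],[[122,109,-5],[0,0,0.19],5],[[122,109,13],[0,0,0.19],5]]
[[[0,0,19],[0,0,0],5],[[0,0,37],[0,0,0],5],[[0,0,37],[0,0,0],5],[[0,0,37],[0,0,0],5],[[0,0,37],[0,0,0],5],[[0,0,37],[0,0,0],5]]
end TCP [654.6 116.5 116.1] grasp tester [ 55.6 -44.8]
```

Emit:
step_arm(moves=[[[0,0,-35],[0,0,0],5],[[0,0,-70],[0,0,0],5],[[0,0,-106],[0,0,0],5],[[20,26,-107],[0,0,0.04],5],[[40,52,-108],[0,0,0.08],5],[[59,78,-109],[0,0,0.11],5],[[79,105,-110],[0,0,0.15],5],[[99,131,-111],[0,0,0.19],5]])

```text
clock: 43.3
tcp_pos: [0.5592, -0.0154, 0.1658]
orientation: [0.0, 0.671, 0.742, -0.001]
wrist_force: [-0.4, -0.8, -0.7]
finger_gap: 0.0154
grip_force: 88.5
```

Emit:
step_arm(moves=[[[24,22,-1],[0,0,0.04],5],[[49,44,-2],[0,0,0.08],5],[[73,65,-3],[0,0,0.12],5],[[97,87,-4],[0,0,0.15],5],[[122,109,-5],[0,0,0.19],5],[[122,109,-5],[0,0,0.19],5],[[122,109,-5],[0,0,0.19],5],[[122,109,13],[0,0,0.19],5]])

```text
clock: 43.97
tcp_pos: [0.6561, 0.116, 0.1555]
orientation: [0.002, 0.737, 0.676, 0.001]
wrist_force: [0.4, -1.0, -0.5]
finger_gap: 0.0157
grip_force: 88.7
```

Emit:
step_arm(moves=[[[0,0,19],[0,0,0],5],[[0,0,37],[0,0,0],5],[[0,0,37],[0,0,0],5],[[0,0,37],[0,0,0],5],[[0,0,37],[0,0,0],5],[[0,0,37],[0,0,0],5]])

```text
clock: 44.47
tcp_pos: [0.6552, 0.1154, 0.1175]
orientation: [0.001, 0.737, 0.676, 0.0]
wrist_force: [0.1, -0.3, -0.3]
finger_gap: 0.0156
grip_force: 88.6
```

```bash
cat > hb.py <<'E'
from pl2 import *
P,q=state(); im,p=snap('wrist','hb.png'); t=w2t(*P[:2]); M=q.as_matrix()
print('tcp',P.round(1),'tester',t.round(1),'yaw rel',np.degrees(np.arctan2(M[1,1],M[0,1])-TYAW).round(2),'tilt',M[:,2].round(4),'gap',round(telemetry.get_state()['finger_gap'],4))
for b in bluerects(im,p,z=P[2]/1000-.012):
    if max(b[2:4])>30: print('wrist board',w2t(b[0],b[1]).round(1),b[2:4],'long rel',round(b[4]-np.degrees(TYAW),1))
im,p=snap('top','hbt.png')
for b in bluerects(im,p,z=P[2]/1000-.012):
    if max(b[2:4])>30: print('top board',w2t(b[0],b[1]).round(1),b[2:4],'long rel',round(b[4]-np.degrees(TYAW),1))
E
python3 hb.py; python3 sa.py
```

```text
tcp [655.2 115.4 117.5] tester [ 56.3 -45.8] yaw rel 0.07 tilt [ 1.7e-03 -7.0e-04 -1.0e+00] gap 0.0155
wrist board [ 57.1 -37. ] (46.8, 44.9) long rel -0.0
top board [  42.5 -346.6] (54.2, 41.7) long rel 66.9
top board [ 58.3 -59.7] (46.5, 32.3) long rel -0.3
hood(scene) 1.22 [ -2.   8. 129. 176. 144. 122. 105.]
```

Emit:
step_arm(moves=[[[0,-1,10],[0,0,0],5],[[0,-1,20],[0,0,0],5],[[0,-1,28],[0,0,0],5],[[0,-1,32],[0,0,0],5],[[0,-1,36],[0,0,0],5],[[0,-1,39],[0,0,0],5],[[0,-1,39],[0,0,0],5]])

```text
clock: 45.2
tcp_pos: [0.6531, 0.116, 0.0765]
orientation: [-0.0, 0.737, 0.676, -0.001]
wrist_force: [0.6, 0.0, -1.5]
finger_gap: 0.0159
grip_force: 88.7
```

Emit:
step_arm(moves=[[[0,0,2],[0,0,0],5],[[0,0,4],[0,0,0],5],[[0,0,6],[0,0,0],5],[[0,0,8],[0,0,0],5],[[0,0,10],[0,0,0],5],[[0,0,10],[0,0,0],5]])

```text
clock: 45.7
tcp_pos: [0.654, 0.116, 0.0707]
orientation: [0.001, 0.737, 0.676, 0.001]
wrist_force: [-7.0, -1.1, 17.9]
finger_gap: 0.0154
grip_force: 91.6
```

```bash
python3 hb.py; python3 -c "
from h import *
print(telemetry.get_state()['wrist_force'])"
```

```text
tcp [654.  116.   70.7] tester [ 55.  -45.3] yaw rel 0.11 tilt [ 2.5e-03 -8.0e-04 -1.0e+00] gap 0.0155
wrist board [ 54.9 -36.7] (46.6, 44.9) long rel -0.2
top board [  49.5 -353.2] (56.9, 43.8) long rel 66.9
top board [ 56.3 -57.8] (47.3, 35.8) long rel -0.4
[-6.83507419  0.50341652 18.11053387]
```

Emit:
step_arm(moves=[[[0,0,2],[0,0,0],5],[[0,0,3],[0,0,0],5],[[0,0,3],[0,0,0],5],[[0,0,0],[0,0,0],5],[[0,0,-1],[0,0,0],34],[[0,0,-1],[0,0,0],34],[[0,0,-1],[0,0,0],34],[[0,0,-1],[0,0,0],34]])

```text
clock: 46.47
tcp_pos: [0.6533, 0.116, 0.067]
orientation: [-0.0, 0.737, 0.676, -0.001]
wrist_force: [0.7, 0.2, 0.5]
finger_gap: 0.0341
grip_force: 0.0
```

Emit:
step_arm(moves=[[[0,0,-10],[0,0,0],34],[[0,0,-25],[0,0,0],34],[[0,0,-45],[0,0,0],34],[[0,0,-45],[0,0,0],0],[[0,0,-45],[0,0,0],0],[[0,0,-45],[0,0,0],0],[[0,0,-45],[0,0,0],0]])

```text
clock: 47.05
tcp_pos: [0.6527, 0.116, 0.1116]
orientation: [-0.001, 0.737, 0.676, -0.001]
wrist_force: [0.2, -0.1, 0.6]
finger_gap: -0.0001
grip_force: 0.0
```

Emit:
step_arm(moves=[[[0,0,8],[0,0,0],0],[[0,0,14],[0,0,0],0],[[0,0,18],[0,0,0],0],[[0,0,22],[0,0,0],0],[[0,0,26],[0,0,0],0],[[0,0,26],[0,0,0],0],[[0,0,26],[0,0,0],0]])

```text
clock: 47.63
tcp_pos: [0.6532, 0.116, 0.0864]
orientation: [-0.0, 0.737, 0.676, -0.001]
wrist_force: [-0.2, 0.1, -0.2]
finger_gap: 0.0001
grip_force: 0.0
```

Emit:
step_arm(moves=[[[0,0,-60],[0,0,0],30],[[0,0,-90],[0,0,0],30],[[0,0,-90],[0,0,0],30],[[0,0,-90],[0,0,0],30],[[0,0,-90],[0,0,0],30],[[0,0,-90],[0,0,0],30]])

```text
clock: 48.13
tcp_pos: [0.653, 0.116, 0.176]
orientation: [-0.0, 0.737, 0.676, -0.001]
wrist_force: [0.3, 0.2, -0.6]
finger_gap: 0.0297
grip_force: 0.0
```

```bash
cat > nb.py <<'E'
from pl2 import *
P,q=state(); print('tcp',P.round(1))
for n in ('wrist','top'):
    im,p=snap(n,'nb_%s.png'%n)
    for z in (.059,.067):
        for b in bluerects(im,p,z=z):
            t=w2t(b[0],b[1]); 
            if max(b[2:4])>25 and abs(t[0])<110 and -160<t[1]<60: print(n,z,'board',t.round(1),b[2:4],'long rel',round(b[4]-np.degrees(TYAW),1))
    hsv=cv2.cvtColor(im,cv2.COLOR_RGB2HSV); m=(hsv[:,:,2]<60).astype(np.uint8)
    for c in cv2.findContours(m,cv2.RETR_LIST,cv2.CHAIN_APPROX_NONE)[0]:
        if cv2.contourArea(c)<40: continue
        w=plane(p,c[:,0,:].astype(float),.095)*1000; t=np.array([w2t(*v[:2]) for v in w]); e=np.ptp(t,axis=0); 
        if max(e)<70 and abs(t[:,0].mean())<110 and -160<t[:,1].mean()<40: print(n,'dark',t.mean(0).round(1),e.round(1))
im,p=snap('top'); print('desk',bluerects(im,p))
E
python3 nb.py
```

```text
tcp [653. 116. 176.]
wrist 0.059 board [ 55.5 -45.5] (61.2, 47.1) long rel 89.8
wrist 0.067 board [ 55.5 -43.3] (59.5, 45.8) long rel 89.8
wrist dark [ 55.7 -40.5] [18.3 28.9]
wrist dark [-73.9 -37. ] [ 7.1 58.7]
wrist dark [ 79.1 -39.9] [11.4 63.5]
top 0.059 board [ 56.8 -46. ] (59.6, 46.8) long rel 89.7
top 0.067 board [ 55.5 -47.4] (59.2, 46.4) long rel 89.7
top dark [ 54.4 -49.3] [24.2 28.7]
top dark [93.1 29.5] [21.8 30.8]
desk [(628.7, -198.7, 60.1, 46.2, 61.8), (664.9, 122.9, 60.7, 49.4, 85.1)]
```

Board A is in nest 2 at (56,−45.7), and stereo puts its top at about z 58, i.e. down. The fingertips seem to end well short of the TCP, so I'll press with closed fingers and find the contact height.

Emit:
step_arm(moves=[[[0,1,40],[0,0,0],0],[[0,1,80],[0,0,0],0],[[0,1,90],[0,0,0],0],[[0,1,92],[0,0,0],0],[[0,1,94],[0,0,0],0],[[0,1,96],[0,0,0],0],[[0,1,96],[0,0,0],0]])

```text
clock: 48.87
tcp_pos: [0.6559, 0.116, 0.0828]
orientation: [0.001, 0.737, 0.676, 0.001]
wrist_force: [0.2, 0.1, 0.4]
finger_gap: -0.0002
grip_force: 0.0
```

Emit:
step_arm(moves=[[[0,0,1],[0,0,0],0],[[0,0,2],[0,0,0],0],[[0,0,3],[0,0,0],0],[[0,0,4],[0,0,0],0],[[0,0,4],[0,0,0],0]])

```text
clock: 49.28
tcp_pos: [0.6543, 0.1159, 0.0768]
orientation: [0.0, 0.737, 0.676, -0.001]
wrist_force: [-0.5, 1.0, -0.8]
finger_gap: -0.0
grip_force: 0.0
```

Emit:
step_arm(moves=[[[0,0,1],[0,0,0],0],[[0,0,2],[0,0,0],0],[[0,0,3],[0,0,0],0],[[0,0,4],[0,0,0],0],[[0,0,4],[0,0,0],0]])

```text
clock: 49.7
tcp_pos: [0.6545, 0.1159, 0.0739]
orientation: [0.0, 0.737, 0.676, -0.0]
wrist_force: [-2.1, 0.1, 6.0]
finger_gap: -0.0001
grip_force: 3.1
```

Contact is at TCP about 74.5, so the real tips are about 20 mm behind the reported TCP. I'll press harder and confirm it stops.

Emit:
step_arm(moves=[[[0,0,1],[0,0,0],0],[[0,0,2],[0,0,0],0],[[0,0,3],[0,0,0],0],[[0,0,4],[0,0,0],0],[[0,0,5],[0,0,0],0],[[0,0,5],[0,0,0],0]])

```text
clock: 50.2
tcp_pos: [0.655, 0.1159, 0.0737]
orientation: [0.002, 0.737, 0.676, 0.001]
wrist_force: [-10.8, -1.7, 28.7]
finger_gap: 0.0
grip_force: 14.1
```

Run:
```python
from pl2 import *
im,p=snap('top'); print(bluerects(im,p))
P,q=state(); o=oriw(np.radians(61.8-90)); # short direction
print(P.round(1))
plan2([(w2t(*P[:2]).tolist()+[P[2]+19+90],ori(0,0),0,40,0),(W(628.7,-198.7,180),o,50,40,0),(W(628.7,-198.7,110),o,50,30,4)],cmd=(P,q))
```

```text
[(628.7, -198.7, 60.1, 46.2, 61.8), (664.0, 109.8, 48.8, 34.8, -6.0)]
[655.  115.9  73.7]
[[[0,0,-30],[0,0,0],0],[[0,0,-60],[0,0,0],0],[[0,0,-90],[0,0,0],0],[[-40,0,-90],[0,0,0.05],50],[[-79,1,-89],[0,0,0.1],50],[[-118,1,-89],[0,0,0.15],50],[[-158,1,-89],[0,0,0.2],50],[[-197,1,-88],[0,0,0.25],50]]
[[[-39,10,0],[0,0,0.05],50],[[-77,20,1],[0,0,0.11],50],[[-115,30,1],[0,0,0.16],50],[[-115,30,24],[0,0,0.16],50],[[-115,29,48],[0,0,0.16],50],[[-115,29,71],[0,0,0.16],50],[[-115,29,71],[0,0,0.16],50],[[-115,29,71],[0,0,0.16],50]]
[[[0,0,0],[0,0,0],50],[[0,0,0],[0,0,0],50]]
end TCP [ 628.3 -198.5   90.9] grasp tester [  57.2 -360.9]
```

Emit:
step_arm(moves=[[[0,0,-36],[0,0,0],0],[[0,0,-72],[0,0,0],0],[[0,0,-97],[0,0,0],0],[[-40,0,-97],[0,0,0.05],50],[[-79,1,-97],[0,0,0.1],50],[[-118,1,-97],[0,0,0.15],50],[[-158,1,-96],[0,0,0.2],50],[[-197,1,-95],[0,0,0.25],50]])

```text
clock: 50.92
tcp_pos: [0.6381, -0.082, 0.1631]
orientation: [0.0, 0.816, 0.578, -0.0]
wrist_force: [0.5, -0.4, -0.6]
finger_gap: 0.0501
grip_force: 0.0
```

Emit:
step_arm(moves=[[[-39,10,0],[0,0,0.05],50],[[-77,20,1],[0,0,0.11],50],[[-115,30,1],[0,0,0.16],50],[[-115,30,24],[0,0,0.16],50],[[-115,29,48],[0,0,0.16],50],[[-115,29,71],[0,0,0.16],50],[[-115,29,71],[0,0,0.16],50],[[-115,29,71],[0,0,0.16],50]])

```text
clock: 51.58
tcp_pos: [0.6264, -0.1981, 0.0907]
orientation: [-0.001, 0.859, 0.512, -0.002]
wrist_force: [0.7, 0.6, 0.4]
finger_gap: 0.0501
grip_force: 0.0
```

Emit:
step_arm(moves=[[[0,0,0],[0,0,0],50],[[0,0,0],[0,0,0],50],[[0,0,0],[0,0,0],50]])

```text
clock: 51.83
tcp_pos: [0.629, -0.1988, 0.0941]
orientation: [0.002, 0.859, 0.512, 0.0]
wrist_force: [-0.5, -0.5, 0.6]
finger_gap: 0.0498
grip_force: 0.0
```

```bash
python3 wb.py
```

```text
tcp [ 629.  -198.8   94.1] -28.42 [ 0.002 -0.002 -1.   ]
wrist (628.3, -198.2, 58.6, 44.7, 61.5) in tool [ 0.1 -0.9 -0. ]
bright: along long -14.6 along short -16.0 r 3.5
bright: along long -14.4 along short 15.7 r 3.9
bright: along long 13.8 along short -15.8 r 4.2
bright: along long 13.7 along short 15.8 r 4.1
bright: along long 18.9 along short 0.0 r 6.8
```

Emit:
step_arm(moves=[[[0,0,30],[0,0,0],50],[[0,0,60],[0,0,0],50],[[0,0,75],[0,0,0],50],[[0,0,85],[0,0,0],50],[[0,0,91],[0,0,0],50],[[0,0,91],[0,0,0],50],[[0,0,91],[0,0,0],50],[[0,0,91],[0,0,0],50]])

```text
clock: 52.55
tcp_pos: [0.6289, -0.1991, 0.0027]
orientation: [0.001, 0.859, 0.512, 0.0]
wrist_force: [1.3, 0.2, 0.1]
finger_gap: 0.0499
grip_force: 0.0
```

Emit:
step_arm(moves=[[[0,0,0],[0,0,0],5],[[0,0,0],[0,0,0],5],[[0,0,0],[0,0,0],5],[[0,0,0],[0,0,0],5],[[0,0,0],[0,0,0],5],[[0,0,0],[0,0,0],5],[[0,0,0],[0,0,0],5],[[0,0,0],[0,0,0],5]], grip_force=70)

```text
clock: 53.22
tcp_pos: [0.6286, -0.199, 0.0023]
orientation: [0.001, 0.859, 0.512, 0.0]
wrist_force: [-0.6, 0.1, 6.5]
finger_gap: 0.0182
grip_force: 72.7
```

Emit:
step_arm(moves=[[[0,0,-8],[0,0,0],5],[[0,0,-16],[0,0,0],5],[[0,0,-30],[0,0,0],5],[[0,0,-50],[0,0,0],5],[[0,0,-80],[0,0,0],5],[[0,0,-80],[0,0,0],5]])

```text
clock: 53.72
tcp_pos: [0.6308, -0.1999, 0.0875]
orientation: [0.004, 0.859, 0.512, 0.002]
wrist_force: [0.4, -1.3, 0.5]
finger_gap: 0.0185
grip_force: 72.0
```

Run:
```python
from pl2 import *
P,q=state(); o=ori(0,0); t=w2t(*P[:2])
print(P.round(1))
plan2([(W(P[0],P[1],190),q,5,41,0),((0,-45,190),o,5,38,1),((0,-45,135),o,5,28,4)],cmd=(P,q))
```

```text
[ 630.8 -199.9   87.5]
[[[0,0,-28],[0,0,0],5],[[0,1,-56],[0,0,0],5],[[0,1,-83],[0,0,0],5],[[30,-19,-84],[0,0,-0.05],5],[[59,-39,-84],[0,0,-0.09],5],[[89,-59,-84],[0,0,-0.14],5],[[119,-80,-84],[0,0,-0.18],5],[[148,-100,-84],[0,0,-0.23],5]]
[[[34,-12,-1],[0.01,0,-0.04],5],[[67,-25,-1],[0.01,0,-0.09],5],[[101,-38,-1],[0.01,0,-0.13],5],[[134,-51,-1],[0.01,0,-0.18],5],[[134,-51,-1],[0.01,0,-0.18],5],[[134,-51,26],[0.01,0,-0.18],5],[[134,-51,54],[0.01,0,-0.18],5],[[134,-51,54],[0.01,0,-0.18],5]]
[[[0,0,0],[0,0,0],5],[[0,0,0],[0,0,0],5],[[0,0,0],[0,0,0],5]]
end TCP [599.3 120.7 115.9] grasp tester [  0.1 -45.4]
```

Emit:
step_arm(moves=[[[0,0,-28],[0,0,0],5],[[0,1,-56],[0,0,0],5],[[0,1,-83],[0,0,0],5],[[30,-19,-84],[0,0,-0.05],5],[[59,-39,-84],[0,0,-0.09],5],[[89,-59,-84],[0,0,-0.14],5],[[119,-80,-84],[0,0,-0.18],5],[[148,-100,-84],[0,0,-0.23],5]])

```text
clock: 54.38
tcp_pos: [0.6097, -0.0191, 0.1652]
orientation: [0.0, 0.794, 0.607, -0.0]
wrist_force: [1.2, 0.4, -1.2]
finger_gap: 0.0187
grip_force: 71.9
```

Emit:
step_arm(moves=[[[34,-12,-1],[0,0,-0.04],5],[[67,-25,-1],[0,0,-0.09],5],[[101,-38,-1],[0,0,-0.13],5],[[134,-51,-1],[0,0,-0.18],5],[[134,-51,-1],[0,0,-0.18],5],[[134,-51,26],[0,0,-0.18],5],[[134,-51,54],[0,0,-0.18],5],[[134,-51,54],[0,0,-0.18],5]])

```text
clock: 55.05
tcp_pos: [0.5926, 0.1218, 0.1058]
orientation: [-0.003, 0.737, 0.676, -0.004]
wrist_force: [-2.7, -0.1, -2.6]
finger_gap: 0.0187
grip_force: 71.9
```

Emit:
step_arm(moves=[[[0,0,0],[0,0,0],5],[[0,0,0],[0,0,0],5],[[0,0,0],[0,0,0],5],[[0,0,0],[0,0,0],5]])

```text
clock: 55.38
tcp_pos: [0.5978, 0.1216, 0.1128]
orientation: [0.001, 0.737, 0.676, 0.001]
wrist_force: [0.2, -0.8, -0.6]
finger_gap: 0.0183
grip_force: 71.9
```

```bash
sed -i 's/-.012)/+.002)/g' hb.py; python3 hb.py
```

```text
tcp [597.8 121.6 112.8] tester [ -1.4 -44.7] yaw rel 0.07 tilt [ 2.4e-03 -6.0e-04 -1.0e+00] gap 0.0184
wrist board [ 17.7 -26.7] (84.8, 48.6) long rel 0.1
top board [ 24.5 -62.2] (95.8, 43.6) long rel 0.8
```

Emit:
step_arm(moves=[[[0,1,15],[0,0,0],5],[[0,1,28],[0,0,0],5],[[0,1,35],[0,0,0],5],[[0,1,39],[0,0,0],5],[[0,1,43],[0,0,0],5],[[0,1,46],[0,0,0],5],[[0,1,46],[0,0,0],5]])

```text
clock: 56.07
tcp_pos: [0.5974, 0.1218, 0.0646]
orientation: [-0.0, 0.737, 0.676, -0.001]
wrist_force: [-0.0, -0.5, 0.1]
finger_gap: 0.0182
grip_force: 71.9
```

Emit:
step_arm(moves=[[[0,0,2],[0,0,0],5],[[0,0,4],[0,0,0],5],[[0,0,6],[0,0,0],5],[[0,0,8],[0,0,0],5],[[0,0,10],[0,0,0],5],[[0,0,12],[0,0,0],5],[[0,0,12],[0,0,0],5]])

```text
clock: 56.65
tcp_pos: [0.5981, 0.1219, 0.0571]
orientation: [0.001, 0.737, 0.676, 0.001]
wrist_force: [-8.6, -2.0, 22.3]
finger_gap: 0.0184
grip_force: 75.0
```

Emit:
step_arm(moves=[[[0,0,2],[0,0,0],5],[[0,0,2],[0,0,0],5],[[0,0,-3],[0,0,0],5],[[0,0,-4],[0,0,0],32],[[0,0,-4],[0,0,0],32],[[0,0,-4],[0,0,0],32],[[0,0,-4],[0,0,0],32]])

```text
clock: 57.23
tcp_pos: [0.5971, 0.1218, 0.0561]
orientation: [-0.0, 0.737, 0.676, -0.001]
wrist_force: [-0.1, 0.3, -0.8]
finger_gap: 0.0317
grip_force: 0.0
```

Emit:
step_arm(moves=[[[0,0,-12],[0,0,0],32],[[0,0,-25],[0,0,0],32],[[0,0,-50],[0,0,0],32],[[0,0,-50],[0,0,0],0],[[0,0,-50],[0,0,0],0],[[0,0,-50],[0,0,0],0],[[0,0,-50],[0,0,0],0]])

```text
clock: 57.82
tcp_pos: [0.5966, 0.1218, 0.1054]
orientation: [-0.001, 0.737, 0.676, -0.001]
wrist_force: [-0.0, 0.0, -0.6]
finger_gap: -0.0001
grip_force: 0.0
```

Emit:
step_arm(moves=[[[0,0,12],[0,0,0],0],[[0,0,20],[0,0,0],0],[[0,0,25],[0,0,0],0],[[0,0,30],[0,0,0],0],[[0,0,34],[0,0,0],0],[[0,0,38],[0,0,0],0],[[0,0,38],[0,0,0],0]])

```text
clock: 58.4
tcp_pos: [0.5973, 0.1218, 0.0737]
orientation: [0.001, 0.737, 0.676, 0.0]
wrist_force: [-10.3, -1.1, 29.2]
finger_gap: -0.0001
grip_force: 14.6
```

Both boards bottom out at the same contact height. I'll lift and verify before the clamp.

Emit:
step_arm(moves=[[[0,0,-40],[0,0,0],0],[[0,0,-80],[0,0,0],0],[[-40,0,-100],[0,0,0],0],[[-80,0,-100],[0,0,0],0],[[-115,0,-100],[0,0,0],0],[[-135,0,-100],[0,0,0],0],[[-135,0,-100],[0,0,0],0],[[-135,0,-100],[0,0,0],0]])

```text
clock: 59.07
tcp_pos: [0.5857, -0.0137, 0.1688]
orientation: [-0.0, 0.738, 0.675, -0.0]
wrist_force: [-0.1, 0.2, 0.9]
finger_gap: -0.0001
grip_force: 0.0
```

```bash
python3 nb.py; python3 sa.py
python3 - <<'E'
from pl2 import *
P,q=state(); print(P.round(1),w2t(*P[:2]).round(1)); o=ori(0,0)
plan2([((0,-180,140),o,0,30,1),((0,-180,94),o,0,20,2),((0,-104,94),o,0,8,3)],cmd=(P,q))
E
```

```text
tcp [585.7 -13.7 168.8]
wrist 0.059 board [ 58.3 -49. ] (54.5, 46.8) long rel 89.5
wrist 0.059 board [ -0.6 -48.3] (53.4, 46.1) long rel 90.0
wrist 0.067 board [ 56.5 -50.6] (52.9, 45.4) long rel 89.5
wrist 0.067 board [ -0.6 -49.9] (51.8, 44.8) long rel 90.0
wrist dark [ -96. -122.] [22.4 24. ]
wrist dark [ 70.3 -84. ] [15.1  5.2]
wrist dark [ -0.8 -58.4] [17.6  6. ]
wrist dark [ 54.4 -47.9] [24.1 27.5]
wrist dark [ -2.  -38.1] [18.4 13.4]
wrist dark [ 72.7 -54.5] [ 5.9 47.4]
wrist dark [ 21.8 -54.6] [ 3.4 46.9]
wrist dark [-23.5 -51.6] [ 5.3 46.9]
wrist dark [-73.2 -59.8] [16.1 53.3]
wrist dark [-101.5  -36. ] [10.1  8.7]
desk []
hood(scene) 1.22 [  9. -12.  42.  79.  50.  29.  37.]
[585.8 -11.4 168.7] [  -1.7 -178.2]
[[[-1,1,24],[0,0,0],0],[[-2,2,48],[0,0,0],0],[[-2,2,48],[0,0,0],0],[[-2,2,63],[0,0,0],0],[[-2,2,78],[0,0,0],0],[[-2,2,94],[0,0,0],0],[[-2,2,94],[0,0,0],0],[[-2,2,94],[0,0,0],0]]
[[[8,0,0],[0,0,0],0],[[15,0,0],[0,0,0],0],[[23,0,0],[0,0,0],0],[[31,0,0],[0,0,0],0],[[38,0,0],[0,0,0],0],[[46,0,0],[0,0,0],0],[[53,0,0],[0,0,0],0],[[61,0,0],[0,0,0],0]]
[[[8,0,0],[0,0,0],0],[[15,0,0],[0,0,0],0],[[15,0,0],[0,0,0],0],[[15,0,0],[0,0,0],0],[[15,0,0],[0,0,0],0]]
end TCP [594.   62.1  74.7] grasp tester [   0.  -104.3]
```

Boards are at nests 1 and 2, in place (top edge partly occluded), and the hood is unchanged. Next I'll push the flap over.

Emit:
step_arm(moves=[[[-2,2,24],[0,0,0],0],[[-2,2,48],[0,0,0],0],[[-2,2,63],[0,0,0],0],[[-2,2,78],[0,0,0],0],[[-2,2,94],[0,0,0],0],[[-2,2,94],[0,0,0],0],[[-2,2,94],[0,0,0],0]])

```text
clock: 59.85
tcp_pos: [0.5867, -0.0136, 0.0741]
orientation: [-0.001, 0.737, 0.676, -0.001]
wrist_force: [-0.0, -0.7, 0.4]
finger_gap: -0.0002
grip_force: 0.0
```

Emit:
step_arm(moves=[[[8,0,0],[0,0,0],0],[[15,0,0],[0,0,0],0],[[23,0,0],[0,0,0],0],[[31,0,0],[0,0,0],0],[[38,0,0],[0,0,0],0],[[46,0,0],[0,0,0],0],[[53,0,0],[0,0,0],0],[[61,0,0],[0,0,0],0]])

```text
clock: 60.52
tcp_pos: [0.5929, 0.0467, 0.0749]
orientation: [0.0, 0.737, 0.676, -0.001]
wrist_force: [-0.3, -1.4, -0.1]
finger_gap: -0.0003
grip_force: 0.4
```

Emit:
step_arm(moves=[[[8,0,0],[0,0,0],0],[[15,0,0],[0,0,0],0],[[15,0,0],[0,0,0],0],[[15,0,0],[0,0,0],0],[[15,0,-40],[0,0,0],0],[[15,0,-70],[0,0,0],0],[[15,0,-70],[0,0,0],0]])

```text
clock: 61.1
tcp_pos: [0.5978, 0.0606, 0.1513]
orientation: [0.003, 0.737, 0.676, 0.003]
wrist_force: [1.4, 0.9, 0.1]
finger_gap: 0.0001
grip_force: 0.0
```

```bash
python3 - <<'E'
from pl2 import *
P,q=state(); im,p=snap('wrist','cl.png')
# brightness profile along tester y at x=-80..80 (flap light grey), plane z=.07
g=im.astype(np.float32)
for z,xs in ((.068,(-28,28,-75)),):
    for x in xs:
        ys=np.arange(-190,-20,8); P3=np.array([[*t2w(x,y)/1000,z] for y in ys]); uv=proj(p,P3).astype(np.float32)
        v=[int(cv2.remap(np.ascontiguousarray(g[:,:,k]),uv[:,:1],uv[:,1:],cv2.INTER_LINEAR).mean()) if 0 else cv2.remap(np.ascontiguousarray(g[:,:,k]),uv[:,:1],uv[:,1:],cv2.INTER_LINEAR).ravel().astype(int) for k in range(3)]
        print(x,[(int(y),a,b,c) for y,a,b,c in zip(ys,*v)])
E
python3 sa.py
```

```text
-28 [(-190, np.int64(136), np.int64(89), np.int64(53)), (-182, np.int64(217), np.int64(139), np.int64(81)), (-174, np.int64(196), np.int64(126), np.int64(73)), (-166, np.int64(191), np.int64(125), np.int64(75)), (-158, np.int64(185), np.int64(118), np.int64(64)), (-150, np.int64(189), np.int64(123), np.int64(70)), (-142, np.int64(193), np.int64(124), np.int64(74)), (-134, np.int64(196), np.int64(128), np.int64(75)), (-126, np.int64(199), np.int64(128), np.int64(72)), (-118, np.int64(104), np.int64(112), np.int64(112)), (-110, np.int64(135), np.int64(131), np.int64(133)), (-102, np.int64(133), np.int64(130), np.int64(134)), (-94, np.int64(145), np.int64(139), np.int64(143)), (-86, np.int64(103), np.int64(112), np.int64(109)), (-78, np.int64(30), np.int64(33), np.int64(34)), (-70, np.int64(31), np.int64(30), np.int64(33)), (-62, np.int64(58), np.int64(61), np.int64(62)), (-54, np.int64(62), np.int64(62), np.int64(65)), (-46, np.int64(67), np.int64(66), np.int64(68)), (-38, np.int64(67), np.int64(68), np.int64(68)), (-30, np.int64(70), np.int64(72), np.int64(72)), (-22, np.int64(69), np
[... 1647 characters left out ...]
4(113), np.int64(109)), (-110, np.int64(133), np.int64(130), np.int64(134)), (-102, np.int64(132), np.int64(131), np.int64(134)), (-94, np.int64(150), np.int64(147), np.int64(149)), (-86, np.int64(100), np.int64(110), np.int64(106)), (-78, np.int64(14), np.int64(17), np.int64(15)), (-70, np.int64(153), np.int64(151), np.int64(153)), (-62, np.int64(153), np.int64(152), np.int64(152)), (-54, np.int64(154), np.int64(153), np.int64(153)), (-46, np.int64(154), np.int64(151), np.int64(153)), (-38, np.int64(157), np.int64(155), np.int64(155)), (-30, np.int64(231), np.int64(229), np.int64(229)), (-22, np.int64(231), np.int64(228), np.int64(229))]
hood(scene) 1.22 [ -2. -13.  64. 103.  72.  49.  55.]
```

The flap is over: its plate now spans y −115 to −88, with bare desk where it stood. I'll press it lightly to be sure it's flat.

Run:
```python
from pl2 import *
P,q=state(); print(P.round(1),w2t(*P[:2]).round(1)); o=ori(0,0)
plan2([((0,-84,160),o,0,30,1),((0,-84,80),o,0,30,2),((0,-84,62),o,0,4,2)],cmd=(P,q))
```

```text
[595.5  60.6 146.6] [   1.7 -105.7]
[[[22,-2,6],[0,0,0],0],[[22,-2,6],[0,0,0],0],[[22,-2,32],[0,0,0],0],[[22,-2,59],[0,0,0],0],[[22,-2,86],[0,0,0],0],[[22,-2,86],[0,0,0],0],[[22,-2,86],[0,0,0],0],[[22,-2,89],[0,0,0],0]]
[[[0,0,4],[0,0,0],0],[[0,0,7],[0,0,0],0],[[0,0,11],[0,0,0],0],[[0,0,15],[0,0,0],0],[[0,0,15],[0,0,0],0],[[0,0,15],[0,0,0],0]]
end TCP [595.7  82.6  42.5] grasp tester [ -0.1 -83.8]
```

Emit:
step_arm(moves=[[[22,-2,6],[0,0,0],0],[[22,-2,32],[0,0,0],0],[[22,-2,59],[0,0,0],0],[[22,-2,80],[0,0,0],0],[[22,-2,86],[0,0,0],0],[[22,-2,86],[0,0,0],0],[[22,-2,89],[0,0,0],0]])

```text
clock: 61.78
tcp_pos: [0.5942, 0.0827, 0.056]
orientation: [-0.0, 0.737, 0.676, -0.001]
wrist_force: [-0.2, -0.2, 1.2]
finger_gap: -0.0003
grip_force: 0.0
```

Emit:
step_arm(moves=[[[0,0,3],[0,0,0],0],[[0,0,5],[0,0,0],0],[[0,0,7],[0,0,0],0],[[0,0,9],[0,0,0],0],[[0,0,9],[0,0,0],0]])

```text
clock: 62.2
tcp_pos: [0.5944, 0.0829, 0.0471]
orientation: [0.0, 0.737, 0.676, -0.0]
wrist_force: [-0.4, 0.6, -0.2]
finger_gap: -0.0004
grip_force: 0.0
```

Emit:
step_arm(moves=[[[0,0,2],[0,0,0],0],[[0,0,3],[0,0,0],0],[[0,0,5],[0,0,0],0],[[0,0,6],[0,0,0],0],[[0,0,8],[0,0,0],0],[[0,0,8],[0,0,0],0]])

```text
clock: 62.7
tcp_pos: [0.5948, 0.0829, 0.0465]
orientation: [0.002, 0.737, 0.676, 0.001]
wrist_force: [-16.5, -1.2, 44.8]
finger_gap: -0.0001
grip_force: 22.3
```

The flap is stiff at tip height about 68, so it is flat. Lift away and run the final check.

Emit:
step_arm(moves=[[[0,0,-15],[0,0,0],0],[[0,0,-50],[0,0,0],0],[[0,0,-90],[0,0,0],0],[[-40,-10,-130],[0,0,0],0],[[-80,-40,-150],[0,0,0],0],[[-120,-80,-150],[0,0,0],0],[[-160,-120,-150],[0,0,0],0],[[-195,-150,-150],[0,0,0],0]])

```text
clock: 63.37
tcp_pos: [0.4695, -0.0599, 0.1883]
orientation: [0.001, 0.737, 0.676, 0.0]
wrist_force: [0.3, -1.3, 0.8]
finger_gap: 0.0002
grip_force: 0.0
```

Emit:
step_arm(moves=[[[-20,-20,0],[0,0,0],0],[[-20,-20,0],[0,0,0],0],[[-20,-20,0],[0,0,0],0],[[-20,-20,0],[0,0,0],0]])

```text
clock: 63.7
tcp_pos: [0.4492, -0.0772, 0.1876]
orientation: [0.001, 0.737, 0.676, -0.0]
wrist_force: [0.5, 0.2, -0.5]
finger_gap: 0.0003
grip_force: 0.0
```

```bash
python3 nb.py|grep -v dark; python3 sa.py; python3 ang.py; python3 ra.py
python3 - <<'E'
from pl2 import *
im,p=snap('top')
# flap colour samples over the boards' right edges, plane z=.068 (fingers reach y -64)
for x in (0,56,-56):
    ys=np.arange(-125,-40,6); uv=proj(p,np.array([[*t2w(x,y)/1000,.068] for y in ys])).round().astype(int)
    print(x,[(int(y),*map(int,im[v,u])) for y,(u,v) in zip(ys,uv)])
E
```

```text
tcp [449.2 -77.2 187.6]
top 0.059 board [ 29.7 -45.1] (105.1, 61.2) long rel -0.6
top 0.067 board [ 28.6 -46.4] (104.3, 60.7) long rel -0.6
desk [(636.7, 127.4, 111.0, 64.6, -5.7)]
hood(scene) 1.22 [ -2. -13.  63. 102.  71.  49.  54.]
bright at [(1.25, 224), (1.26, 183)]
[449.2 -76.4 186.9] [-132.  -255.1]
rod 0.918 [0.88 0.89 0.92 0.93 0.94 0.95] 10.900635
0 [(-125, 165, 175, 163), (-119, 169, 176, 167), (-113, 182, 167, 166), (-107, 244, 240, 240), (-101, 240, 235, 234), (-95, 238, 233, 231), (-89, 238, 231, 232), (-83, 246, 241, 241), (-77, 239, 233, 234), (-71, 240, 233, 235), (-65, 255, 250, 234), (-59, 31, 91, 201), (-53, 0, 0, 0), (-47, 63, 56, 56), (-41, 66, 66, 61)]
56 [(-125, 160, 171, 159), (-119, 169, 179, 166), (-113, 255, 255, 255), (-107, 239, 232, 233), (-101, 236, 231, 230), (-95, 236, 230, 230), (-89, 238, 232, 232), (-83, 246, 239, 239), (-77, 242, 235, 234), (-71, 240, 233, 233), (-65, 255, 249, 236), (-59, 24, 53, 119), (-53, 20, 16, 24), (-47, 62, 59, 60), (-41, 61, 61, 57)]
-56 [(-125, 167, 176, 164), (-119, 174, 178, 168), (-113, 255, 254, 255), (-107, 242, 238, 238), (-101, 242, 236, 237), (-95, 243, 238, 236), (-89, 240, 235, 236), (-83, 245, 239, 240), (-77, 241, 235, 234), (-71, 240, 234, 234), (-65, 240, 234, 233), (-59, 241, 241, 239), (-53, 243, 241, 239), (-47, 242, 239, 237), (-41, 243, 243, 240)]
```

The flap covers y −115 to −63 at its flat height, the boards sit in nests 1 and 2, and hood and rod are unchanged. Handing in.

```bash
python3 -c "
from workcell import env
print(env.hand_in())"
```

```text
the job is handed in; nothing more can be done
None
```

The job is handed in, with no verdict returned: the hood rests propped on its rod at about 1.255 rad, both boards on the desk (two of the three were present) are pressed fully down in nests 1 and 2, and the clamp flap is shut flat over them.

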